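# Flip a driver board over against the fixture plate and set it to the stop

## Robot

A 7-joint arm with a two-finger parallel gripper is mounted at the origin on the work surface. World frame = base frame: x ahead of the robot, y to its left, z up, the work surface at z = 0. Lengths are in m, angles in degrees, forces in N, time in s.
With the tool pointing down it reaches from about 0.35 to 0.9 m from the base axis. Payload 7.2 kg.
Tool frame: the origin (TCP) lies midway between the tips of the shut fingers; the grasp point (between the pads) lies 19 mm behind it; z points along the fingers, x is the direction in which the jaws open and shut, and the axes are right-handed (so a half turn about z gives the same grasp; the last joint's range is limited). The gripper opens to 85 mm and grips with 20 to 120 N. Pads are 22 mm wide; open, the fingers measure 114 mm over their backs; the gripper's body (76 mm by 85 mm) begins 54 mm behind the grasp point. The pads swing forward as they close: fully open they stand 13 mm farther back than shut.
Start: joints at [67.483, 23.554, -0.728, 91.456, 0.321, 64.991, -4.71], TCP at [0.199, -0.592, 0.231] pointing down, gripper open.
Joint ranges: [-169.25, 169.25], [-16.82, 113.86], [-84.01, 82.57], [7.8, 145.47], [-59.2, 239.2], [7.22, 106.19], [-163.78, 163.78]. Speed limits (degrees/s): [136.94, 136.94, 172.46, 172.46, 180, 180, 180].

## Interface

Orientations are given as [roll, pitch, yaw] about the fixed x, y, z axes, in that order (R = Rz(yaw) Ry(pitch) Rx(roll)).
In Python, from station import sensors, snapshot, camera_info, job_done gives the robot as it stands.
- The arm moves only by the tool apply_moves, never from a script. Its argument "motion" is a list of rows, each an object of numbers: "dx", "dy", "dz": the shift along the tool's x, y, z in cm; "wx", "wy", "wz": the turn, a rotation vector about the tool's x, y, z in degrees; "gripper": the opening in per cent of the stroke, from 0 (shut) to 100 (fully open). In form: [{"dx": .., "dy": .., "dz": .., "wx": .., "wy": .., "wz": .., "gripper": ..}, ...]. A call has 1 to 12 rows; each row shifts and turns the commanded pose from where the row before left it, along the tool's axes as they then stand; what a row does not reach is not made up. A row lasts 1/10 s, in which the tool goes at most 50 mm and 8.59 degrees, less where a joint would pass 70% of its speed; a pose out of reach is approached as far as the arm can. A call is refused whole if a number of a shift passes 5 or a number of a turn 8.59, either way. A call with a gripper value outside its range is refused whole. The fingers move at their own pace and stop on an object; the grip force is fixed at half the most. Time passes only in rows, so rows that do not move let the fingers close. It gives the time, the measured TCP pose, the force and the opening at its end, in the units of the state.
- sensors.get_state(): the state, without advancing time (a new reading comes with each control period).
- snapshot(name): name is "side" or "top" or "wrist"; returns (picture, depth): 384x512x3 uint8, red, green, blue; 384x512 float32, m along the optical axis (not along the pixel's ray), 0 where there is no reading.
- camera_info(name): a dict with "fovy" (degrees; the focal length in pixels is half the picture's height over the tangent of half this angle, whatever the lens; pixels are square), "cx", "cy" (the principal point, pixels), "eye" and "orientation" of the camera in the world. Camera axes: x right, y down, z forward; pixel columns grow to the right and rows downward; lengths in m; the calibration is good to about 2 mm. A picture is of the moment at which its call begins: read the wrist's pose just before it. camera_info takes no time and is no camera call; for the wrist camera it gives the pose at the moment of the call.
- job_done(): hands the job in, once; it reports no verdict.
The state is a dict: "time": time; "joint_positions": joint angles; "qvel": joint speeds; "joint_torque": joint torques, N m; "eef_pos": TCP position; "orientation": TCP orientation; "contact_force": force on the tool from outside, world axes, zero at the start; "ft_torque": the same for the moment, N m; "width": finger opening in m.
Only numpy, scipy, OpenCV 4.12 (cv2) and the standard library are available. Lean on these libraries where they do the work, as an engineer would, in place of code of your own. Each camera call takes 0.05 s, during which the arm holds its last target. There are 200 camera calls.

## Task

The motor driver board is lying face down on the bench in front of the aluminium fixture plate. Push it against the front edge of the plate until it tips up and flips over onto the plate, component side up, then push it along the plate until one of its long edges sits flush against the stop bar. Use only pushes of the fingertips: do not pick the board up, and leave everything else where it is.

Things in the scene. Friction and masses are not known exactly. Their poses are not given: they have to be found in the camera images.
- board: Green circuit board, 70 mm (its x) by 90 mm (its y, the long edges) by 2 mm, 70 to 120 g. Origin at its middle, mid-thickness; z points out of the flat solder side: up at the start, down when done. At the start it lies level on its 10 mm tall parts, so the rim overhangs with its underside 10 mm above the bench, one long edge roughly facing the plate, 15 to 65 mm from it.
- strip0 (a point): Middle of a black terminal strip on the component side (y = -34 mm): 52 mm long in the board's x (-26 to 26 mm), 11 mm wide, 10 mm high; the point is half-way up. The strips and the 30 by 32 mm finned heat sink near the middle, also 10 mm high, keep 9 mm or more clear of both long edges.
- strip1 (a point): Middle of the other, like terminal strip (y = +34 mm), half-way up its height. The board's edge and parts do not slip easily on a finger that presses them.
- corner0 (a point): Corner of the board at its x = -35, y = -45 mm, mid-thickness.
- corner1 (a point): Corner of the board at its x = -35, y = +45 mm, mid-thickness.
- corner2 (a point): Corner of the board at its x = +35, y = -45 mm, mid-thickness.
- corner3 (a point): Corner of the board at its x = +35, y = +45 mm, mid-thickness.
- plate: Aluminium fixture plate with a grid of tapped holes, fixed to the bench: 180 mm deep (its x), 270 mm wide (its y), 15 mm high, solid down to the bench. Origin on the bench below the middle of its front edge (towards the robot): the upright front face is at its x = 0, the flat top 15 mm up. x points away from the robot across the plate, z up. Parked clamps stand at the rear.
- stop (a point): Middle of the stop bar's front face, at the top of the plate. The steel bar is screwed on the plate along the plate's y: front face at the plate's x = 100 mm, 12 mm thick, 230 mm long, standing 14 mm above the plate.
- actuator: Bystander: round silver joint motor, 76 mm across and 40 mm high, with a black connector block on its side, left of the board. Origin under its centre.
- flux: Bystander: small white bottle, 28 mm across and 75 mm tall, standing left of the plate. Origin under its centre.
- caliper: Bystander: digital caliper lying flat left of the plate, about 135 mm long. Origin under its middle.
- bearing: Bystander: steel ring bearing, 32 mm across and 10 mm high, lying on the plate behind the stop bar. Origin under its centre.
- driver: Bystander: screwdriver, 150 mm long, lying right of the board roughly along the plate's x. Origin under its middle.
- shank: Bystander: black leg link with a rubber foot, about 200 mm long and 18 mm high, lying right of the plate along the plate's x. Origin under its middle.
- screwtray: Bystander: grey divided tray of screws, 90 by 65 by 24 mm, to the right of the plate. Origin under its centre.
There are look-alikes about, which are no part of the job. What is meant by the board is not orange, and is the smaller of those in its own colour.

How it is judged (in metres and radians):
On the way, in this order (a step that is already met when the one before it is completed fails the run):
1. the board stands tipped up on edge against the front edge of the plate (angle between board's own z axis and vertical between 1.15 and 2 rad and x of board in the frame of plate between -0.04 and 0.03 m and contact force between board and plate above 0.1 N), for 0.02 s.
2. the board has come over onto the plate, component side up (angle between board's own z axis and vertical above 2.9 rad and z of board in the frame of plate between 0.012 and 0.021 m and x of board in the frame of plate above 0 m), for 0.1 s.
At the end, for the whole second after the job is handed in: The board lies flat on the plate, component side up (within 3.5 degrees), wholly on the plate, with a long edge flush against the stop bar (within 4 mm and 3.4 degrees), at rest and released (angle between board's own z axis and vertical above 3.08 rad and z of board in the frame of plate between 0.013 and 0.019 m and x of board in the frame of plate between 0.061 and 0.068 m and y of board in the frame of plate between -0.09 and 0.09 m and angle between the x axis of board and the x axis of plate, either way round below 0.06 rad and linear speed of board below 0.01 m/s); the robot touches nothing.
It fails at once if the board is picked up: all four of its corners are more than 33 mm above the bench (height (world z) of each of corner0, corner1, corner2, corner3 above 0.033 m).
It fails at once if a bystander is moved by more than 15 mm (distance of any of actuator, shank, driver, flux, bearing, screwtray, caliper from where it was at the start of the episode above 0.015 m).
It also fails if it takes over 53 s, if anything falls off the work surface, if the arm or the gripper's body presses on something with over 40 N, if the wrist force passes 120 N, or if a joint passes its speed limit or range.

## Working session

There is one attempt and no reset: what is moved stays moved. The work goes in short steps, Python scripts to look and compute and a tool call to move; the robot and the scene stay as the last step left them, time stands still between calls to the robot, and variables do not carry over. Pictures are saved under pics/ and viewed, about 8 in all and at most 12, crops included, and the job is handed in when it is done.

Besides the shell and the picture viewer there is one more tool, called after "Request:" in YAML: its name, and indented under it one key for each argument. apply_moves: Moves the arm, as the interface text tells. Its arguments: {"type":"object","properties":{"motion":{"type":"array"}},"required":["motion"]}

```bash
mkdir -p pics; ls; cat > h.py <<'E'
import numpy as np, cv2
from scipy.spatial.transform import Rotation as R
from station import sensors, snapshot, camera_info, job_done
def shot(n,fn=None):
    i=camera_info(n); p,d=snapshot(n)
    np.savez('/tmp/%s.npz'%(fn or n),p=p,d=d,i=np.array([i],dtype=object))
    if fn: cv2.imwrite('pics/%s.png'%fn,p[:,:,::-1])
    return i,p,d
def cloud(i,d):
    h,w=d.shape; f=h/2/np.tan(np.radians(i['fovy'])/2)
    v,u=np.mgrid[:h,:w]
    c=np.dstack([(u-i['cx'])/f*d,(v-i['cy'])/f*d,d])
    o=np.array(i['orientation'],float)
    M=o if o.shape==(3,3) else R.from_euler('xyz',o,degrees=True).as_matrix()
    return c@M.T+np.array(i['eye'])
E
python3 - <<'E'
from h import *
print(sensors.get_state())
for n in ['top','side']:
    i,p,d=shot(n,n+'0'); print(i)
E
```

```text
pics
{'time': 0.0, 'joint_positions': array([67.4849037 , 23.59999665, -0.72958925, 91.50525188,  0.32060071,
       64.98872532, -4.70806303]), 'qvel': array([-0.08337474, -0.01043034,  0.01562723, -0.02677228,  0.04349787,
       -0.00108336, -0.05692922]), 'joint_torque': array([-2.26698448e-04, -6.00611901e+01,  6.81554396e-01, -2.99405658e+01,
        1.37479059e-02,  1.05774615e-02,  3.33371850e-05]), 'eef_pos': array([ 0.19924236, -0.59186577,  0.23044457]), 'orientation': array([ 1.79994215e+02,  9.17556602e-02, -7.13883797e+01]), 'contact_force': array([ 2.54679401e-01, -1.28622823e+00,  1.03057724e-03]), 'ft_torque': array([ 0.00672746, -0.00162059,  0.01634639]), 'width': 0.08538035268747513}
{'fovy': 52.00021256591879, 'cx': 255.57891942261494, 'cy': 193.62359996298696, 'eye': array([0.38053054, 0.02283817, 1.0598967 ]), 'orientation': array([-169.87232142,    0.78451125,  -91.32861121])}
{'fovy': 54.41093536342135, 'cx': 256.130548497121, 'cy': 191.74656633163232, 'eye': array([0.24621669, 0.45544552, 0.66336706]), 'orientation': array([-139.68979702,    0.35169167, -142.70322978])}
```

View pics/top0.png

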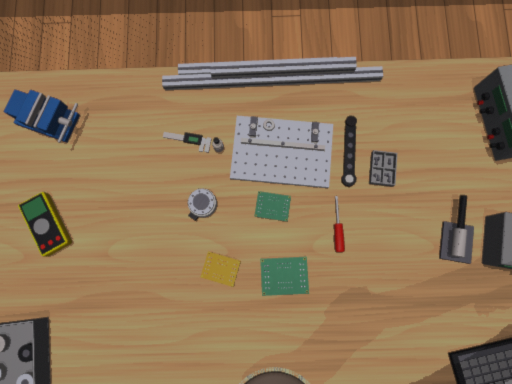

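View pics/side0.png

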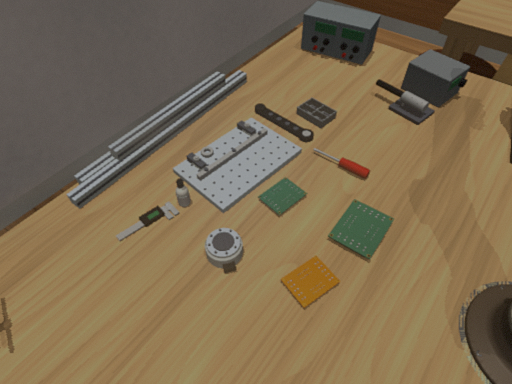

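Top view: there are two green boards, one small at (273,206) and one larger at (285,276), plus an orange one at (221,268). The board meant is the small green one right in front of the plate: not orange, and the smaller of the green ones. Next I measure it and confirm it in a crop.

```bash
cat > meas.py <<'E'
from h import *
def rect(P,m):
    q=P[m][:,:2].astype(np.float32); r=cv2.minAreaRect(q*1000); b=cv2.boxPoints(r)
    return r,b
if __name__=='__main__':
  for n in ['top0','side0']:
    z=np.load('/tmp/%s.npz'%n,allow_pickle=True); p,d,i=z['p'],z['d'],z['i'][0]
    P=cloud(i,d); hsv=cv2.cvtColor(p,cv2.COLOR_RGB2HSV)
    g=((hsv[...,0]>60)&(hsv[...,0]<95)&(hsv[...,1]>90)&(d>0)).astype(np.uint8)
    k,l,s,c=cv2.connectedComponentsWithStats(cv2.morphologyEx(g,cv2.MORPH_CLOSE,np.ones((5,5))))
    for j in range(1,k):
        if s[j,4]>250:
            m=l==j; r,b=rect(P,m); print(n,'green',c[j].round(),r,'z',np.median(P[m][:,2]), b.round(1).tolist())
    a=((hsv[...,1]<50)&(P[...,2]>.009)&(P[...,2]<.022)&(d>0)&(P[...,0]>.4)).astype(np.uint8)
    a=cv2.morphologyEx(cv2.morphologyEx(a,cv2.MORPH_CLOSE,np.ones((5,5))),cv2.MORPH_OPEN,np.ones((5,5)))
    k,l,s,c=cv2.connectedComponentsWithStats(a); j=1+np.argmax(s[1:,4])
    m=(l==j)&(P[...,2]>.009)&(P[...,2]<.022); r,b=rect(P,m); print('plate',c[j].round(),r,'z',np.median(P[m][:,2]),b.round(1).tolist())
    # stop bar
    m=(P[...,2]>.025)&(P[...,2]<.033)&(hsv[...,1]<60)&(abs(P[...,0]-r[0][0]/1000)<.12)&(abs(P[...,1]-r[0][1]/1000)<.14)
    print('bar',m.sum(),rect(P,m)[1].round(1).tolist())
    if n=='top0': print('bench z',np.median(P[230:250,300:330,2]))
  p=np.load('/tmp/top0.npz')['p']; cv2.imwrite('pics/crop0.png',cv2.resize(p[100:310,150:410],None,fx=2.8,fy=2.8,interpolation=cv2.INTER_CUBIC)[:,:,::-1])
E
python3 meas.py
```

```text
top0 green [272. 206.] ((472.6097717285156, -1.4717750549316406), (84.79590606689453, 189.61227416992188), 80.64525604248047) z 0.011093230769986362 [[372.20001220703125, -27.899999618530273], [559.2999877929688, -58.70000076293945], [573.0, 25.0], [386.0, 55.79999923706055]]
top0 green [ 34. 208.] ((480.5450439453125, 334.2598876953125), (650.64453125, 67.87678527832031), 78.15103912353516) z 0.034841377747582225 [[380.5, 22.799999237060547], [447.0, 8.899999618530273], [580.5999755859375, 645.7000122070312], [514.0999755859375, 659.5999755859375]]
top0 green [284. 276.] ((348.98651123046875, -36.38201141357422), (89.74774169921875, 117.01048278808594), 1.2722023725509644) z 0.015319552653537238 [[302.79998779296875, 21.100000381469727], [305.3999938964844, -95.9000015258789], [395.1000061035156, -93.9000015258789], [392.6000061035156, 23.100000381469727]]
plate [281. 159.] ((687.0128784179688, -41.40504455566406), (270.4378356933594, 181.6565704345703), 82.9442138671875) z 0.01415473384487731 [[580.2999877929688, -164.39999389648438], [760.5, -186.8000030517578], [793.7999877929688, 81.5999984741211], [613.5, 103.9000015258789]]
bar 553 [[682.4000244140625, -155.60000610351562], [757.4000244140625, -164.60000610351562], [784.4000244140625, 61.29999923706055], [709.4000244140625, 70.19999694824219]]
bench z -0.001016048852230833
plate [238. 163.] ((684.0615234375, -41.97050476074219), (272.1131286621094, 182.73109436035156), 83.09928894042969) z 0.01455574805873655 [[577.0, -166.10000610351562], [758.4000244140625, -188.0], [791.0999755859375, 82.0999984741211], [609.7000122070312, 104.0999984741211]]
bar 603 [[678.2999877929688, -158.1999969482422], [754.7000122070312, -167.3000030517578], [781.9000244140625, 62.599998474121094], [705.5999755859375, 71.69999694824219]]
```

View pics/crop0.png

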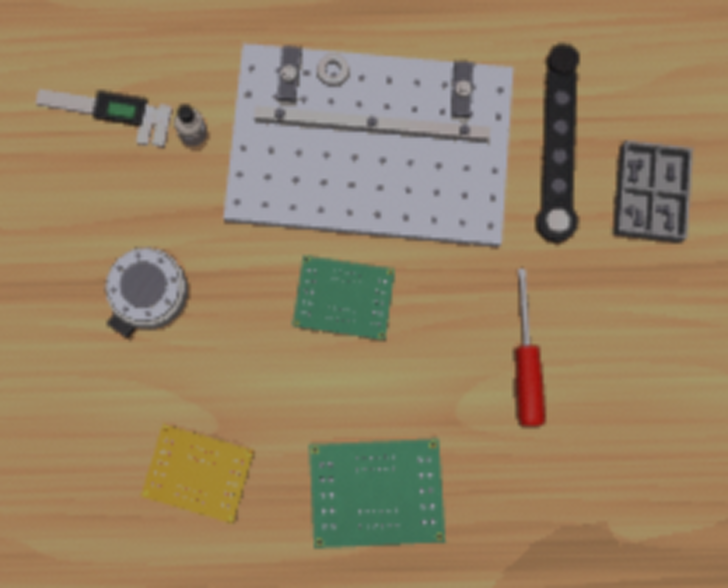

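Crop: the small green board is at crop (344,298), which is full-image (273,206). Its solder side is up, the plate front edge is just beyond it and the long edge faces the plate. The bigger green one (377,493) and the orange one (198,473) are decoys. Now a measurement with outliers removed, in the plate frame.

```bash
cat >> h.py <<'E'
PO=np.array([.595,-.0305]); PY=np.radians(-7.0)
PR=np.array([[np.cos(PY),-np.sin(PY)],[np.sin(PY),np.cos(PY)]])
def toplate(xy): return (np.asarray(xy)-PO)@PR
def board(i,p,d,zlo,zhi,x0=-.14,x1=.12):
    P=cloud(i,d); hsv=cv2.cvtColor(p,cv2.COLOR_RGB2HSV); q=toplate(P[...,:2])
    m=(hsv[...,0]>55)&(hsv[...,0]<95)&(hsv[...,1]>80)&(P[...,2]>zlo)&(P[...,2]<zhi)&(q[...,0]>x0)&(q[...,0]<x1)&(abs(q[...,1])<.13)
    m=cv2.morphologyEx(m.astype(np.uint8),cv2.MORPH_OPEN,np.ones((3,3)))>0
    r=cv2.minAreaRect((q[m]*1000).astype(np.float32)); return m.sum(),r,np.median(P[m][:,2]),cv2.boxPoints(r).round(1).tolist()
def st():
    s=sensors.get_state(); a=toplate(s['eef_pos'][:2])
    print('t',round(s['time'],2),'plate xy mm',(a*1000).round(1),'z',round(s['eef_pos'][2]*1000,1),'rpy',s['orientation'].round(1),'F',s['contact_force'].round(1),'w',round(s['width'],3)); return s
E
python3 - <<'E'
from h import *
for n in ['top0','side0']:
    z=np.load('/tmp/%s.npz'%n,allow_pickle=True); print(n,board(z['i'][0],z['p'],z['d'],.005,.02))
s=st()
# bystanders rough: clear height of flux etc not needed
t=PO+PR@np.array([-.15,0.0]); print('approach world',t)
A=R.from_euler('xyz',s['orientation'],degrees=True).as_matrix(); print((A.T@(np.r_[t,.15]-s['eef_pos'])*100).round(1))
E
```

```text
top0 (np.int64(618), ((-63.397891998291016, 11.326242446899414), (83.55379486083984, 66.41650390625), 87.33982849121094), np.float64(0.011083619670612777), [[-98.5, -28.899999618530273], [-32.20000076293945, -31.899999618530273], [-28.299999237060547, 51.5], [-94.5999984741211, 54.599998474121094]])
side0 (np.int64(0), ((0.0, 0.0), (0.0, 0.0), 0.0), np.float64(nan), [[0.0, 0.0], [0.0, 0.0], [0.0, 0.0], [0.0, 0.0]])
t 0.1 plate xy mm [-324.4 -605.5] z 230.5 rpy [ 1.80e+02  1.00e-01 -7.14e+01] F [-0.1 -0.3 -0.2] w 0.085
approach world [ 0.44611808 -0.0122196 ]
[-47.  -41.9   8.1]
  return _methods._mean(a, axis=axis, dtype=dtype,
  ret = ret.dtype.type(ret / rcount)
```

Request:
apply_moves:
  motion:
    - {"dx": -3.4, "dy": -3.0, "gripper": 0}
    - {"dx": -3.4, "dy": -3.0, "gripper": 0}
    - {"dx": -3.4, "dy": -3.0, "gripper": 0}
    - {"dx": -3.4, "dy": -3.0, "gripper": 0}
    - {"dx": -3.4, "dy": -3.0, "gripper": 0}
    - {"dx": -3.4, "dy": -3.0, "gripper": 0}
    - {"dx": -3.4, "dy": -3.0, "gripper": 0}
    - {"dx": -3.4, "dy": -3.0, "gripper": 0}
    - {"dx": -3.4, "dy": -3.0, "gripper": 0}
    - {"dx": -3.4, "dy": -3.0, "gripper": 0}
    - {"dx": -3.4, "dy": -3.0, "gripper": 0}
    - {"dx": -3.4, "dy": -3.0, "gripper": 0}

```text
$.motion[0]: bad value
```

Request:
apply_moves:
  motion:
    - {"dx": -3.1, "dy": -3.0, "gripper": 0}
    - {"dx": -3.1, "dy": -2.9, "gripper": 0}
    - {"wz": 6.4, "gripper": 0}
    - {"wz": 6.4, "gripper": 0}
    - {"wz": 6.4, "gripper": 0}
    - {"wz": 6.4, "gripper": 0}

```text
$.motion[0]: bad value
```

```bash
python3 -c "
from h import *
st(); shot('wrist','w1'); z=np.load('/tmp/w1.npz',allow_pickle=True); print(z['i'][0]); print(board(z['i'][0],z['p'],z['d'],.005,.02))"
```

```text
t 0.1 plate xy mm [-324.4 -605.5] z 230.5 rpy [ 1.80e+02  1.00e-01 -7.14e+01] F [-0.1 -0.3 -0.2] w 0.085
{'fovy': 61.38565907100825, 'cx': 256.69071404739276, 'cy': 190.72371264452073, 'eye': array([ 0.27000627, -0.56854042,  0.371853  ]), 'orientation': array([ 1.63087383e+02,  4.16382986e-02, -7.13409261e+01])}
(np.int64(0), ((0.0, 0.0), (0.0, 0.0), 0.0), np.float64(nan), [[0.0, 0.0], [0.0, 0.0], [0.0, 0.0], [0.0, 0.0]])
  return _methods._mean(a, axis=axis, dtype=dtype,
  ret = ret.dtype.type(ret / rcount)
```

Request:
apply_moves:
  motion:
    - {"dx": -3.4, "dy": -3.0, "dz": 0, "wx": 0, "wy": 0, "wz": 0, "gripper": 0}
    - {"dx": -3.4, "dy": -3.0, "dz": 0, "wx": 0, "wy": 0, "wz": 0, "gripper": 0}
    - {"dx": -3.4, "dy": -3.0, "dz": 0, "wx": 0, "wy": 0, "wz": 0, "gripper": 0}
    - {"dx": -3.4, "dy": -3.0, "dz": 0, "wx": 0, "wy": 0, "wz": 0, "gripper": 0}
    - {"dx": -3.4, "dy": -3.0, "dz": 0, "wx": 0, "wy": 0, "wz": 0, "gripper": 0}
    - {"dx": -3.4, "dy": -3.0, "dz": 0, "wx": 0, "wy": 0, "wz": 0, "gripper": 0}
    - {"dx": -3.4, "dy": -3.0, "dz": 0, "wx": 0, "wy": 0, "wz": 0, "gripper": 0}
    - {"dx": -3.4, "dy": -3.0, "dz": 0, "wx": 0, "wy": 0, "wz": 0, "gripper": 0}
    - {"dx": -3.4, "dy": -3.0, "dz": 0, "wx": 0, "wy": 0, "wz": 0, "gripper": 0}
    - {"dx": -3.4, "dy": -3.0, "dz": 0, "wx": 0, "wy": 0, "wz": 0, "gripper": 0}
    - {"dx": -3.4, "dy": -3.0, "dz": 0, "wx": 0, "wy": 0, "wz": 0, "gripper": 0}
    - {"dx": -3.4, "dy": -3.0, "dz": 0, "wx": 0, "wy": 0, "wz": 0, "gripper": 0}

```text
time: 1.35
eef_pos: [0.4107, -0.0891, 0.2315]
orientation: [-180.0, -0.0, -71.4]
contact_force: [1.1, -0.2, -0.2]
width: 0.0004
```

Request:
apply_moves:
  motion:
    - {"dx": -3.1, "dy": -3.0, "dz": 0, "wx": 0, "wy": 0, "wz": 0, "gripper": 0}
    - {"dx": -3.1, "dy": -2.9, "dz": 0, "wx": 0, "wy": 0, "wz": 0, "gripper": 0}
    - {"dx": 0, "dy": 0, "dz": 0, "wx": 0, "wy": 0, "wz": 6.4, "gripper": 0}
    - {"dx": 0, "dy": 0, "dz": 0, "wx": 0, "wy": 0, "wz": 6.4, "gripper": 0}
    - {"dx": 0, "dy": 0, "dz": 0, "wx": 0, "wy": 0, "wz": 6.4, "gripper": 0}
    - {"dx": 0, "dy": 0, "dz": 0, "wx": 0, "wy": 0, "wz": 6.4, "gripper": 0}
    - {"dx": 0, "dy": 0, "dz": 0, "wx": 0, "wy": 0, "wz": 0, "gripper": 0}

```text
time: 2.05
eef_pos: [0.4464, -0.0131, 0.2311]
orientation: [180.0, -0.0, -97.1]
contact_force: [0.4, -0.5, 0.6]
width: -0.0
```

```bash
python3 -c "
from h import *
st(); shot('wrist','w2'); z=np.load('/tmp/w2.npz',allow_pickle=True); print(z['i'][0]); print(board(z['i'][0],z['p'],z['d'],.005,.02))"
```

```text
t 2.05 plate xy mm [-149.6   -0.9] z 231.1 rpy [180.   -0.  -97.1] F [ 0.4 -0.5  0.6] w -0.0
{'fovy': 61.38565907100825, 'cx': 256.69071404739276, 'cy': 190.72371264452073, 'eye': array([ 0.52039741, -0.02247174,  0.3724459 ]), 'orientation': array([ 1.63087104e+02, -2.29706284e-02, -9.70266620e+01])}
(np.int64(5171), ((-62.978912353515625, 11.53628158569336), (88.63170623779297, 68.87476348876953), 87.15281677246094), np.float64(0.01068452646497009), [[-99.5999984741211, -31.0], [-30.799999237060547, -34.400001525878906], [-26.399999618530273, 54.099998474121094], [-95.19999694824219, 57.5]])
```

View pics/w2.png

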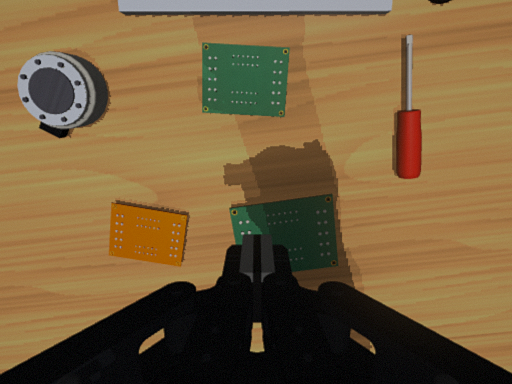

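Wrist view: the board is at (246,80) and the shut fingertip at (257,240). Both measurements agree: centre at plate (-63, 11.5) mm, turned about -2.8°. I'll check the plate edge in this picture and plan rows for the tilted front corner of the fingertip.

```bash
cat > plan.py <<'E'
from h import *
import json
def plan(way,n0=None,dy=0):
    """way: list of (A_x, A_z, tilt_deg, rows) mm in the plate frame, A = front bottom corner of the tip; prints rows from measured pose"""
    s=st(); t=toplate(s['eef_pos'][:2])*1000; Z=R.from_euler('xyz',s['orientation'],degrees=True).as_matrix()[:,2]
    al=np.degrees(np.arctan2((Z[:2]@PR)[0],-Z[2])); c=lambda a:np.array([np.cos(np.radians(a)),np.sin(np.radians(a))])
    A=np.array([t[0],s['eef_pos'][2]*1000])+11*c(al); print('A',A.round(1),'tilt',round(al,1),'y',t[1].round(1))
    out=[]
    for x,z,a,n in way:
        for k in range(n):
            f=(k+1)/n; A2=A+(np.array([x,z])-A)*f if k==0 else A2+st_; 
            if k==0: st_=(np.array([x,z])-A)/n; a0=al; T=A-11*c(al); ca=al
            na=a0+(a-a0)*f; T2=A2-11*c(na); D=T2-T; r=np.radians(ca)
            out.append(dict(dx=0,dy=round((-D[0]*np.cos(r)-D[1]*np.sin(r))/10,2),dz=round((D[0]*np.sin(r)-D[1]*np.cos(r))/10,2),wx=round(na-ca,2),wy=0,wz=0,gripper=0))
            T=T2; ca=na
        A=np.array([x,z],float); al=a
    print(json.dumps(out))
E
python3 - <<'E'
from plan import *
z=np.load('/tmp/w2.npz',allow_pickle=True); i,p,d=z['i'][0],z['p'],z['d']; P=cloud(i,d); q=toplate(P[...,:2])*1000
hsv=cv2.cvtColor(p,cv2.COLOR_RGB2HSV); m=(hsv[...,1]<60)&(P[...,2]>.011)&(P[...,2]<.02)&(abs(q[...,1]+10)<100)&(q[...,0]>-20)
# front edge: min x by column bins
e=[(b,q[...,0][m&(abs(q[...,1]-b)<5)].min().round(1)) for b in range(-90,80,20) if (m&(abs(q[...,1]-b)<5)).any()]; print(e)
plan([(-115,60,20,5)])
E
```

```text
[(-90, np.float64(2.6)), (-70, np.float64(2.6)), (-50, np.float64(2.5)), (-30, np.float64(2.4)), (-10, np.float64(2.3)), (10, np.float64(2.3)), (30, np.float64(2.2)), (50, np.float64(2.5)), (70, np.float64(2.2))]
t 2.1 plate xy mm [-149.6   -0.9] z 231.2 rpy [180.   -0.  -96.8] F [ 0.1 -0.4  0.5] w -0.0
A [-138.6  231.2] tilt -0.0 y -0.9
[{"dx": 0, "dy": -0.48, "dz": 3.5, "wx": 4.0, "wy": 0, "wz": 0, "gripper": 0}, {"dx": 0, "dy": -0.24, "dz": 3.52, "wx": 4.0, "wy": 0, "wz": 0, "gripper": 0}, {"dx": 0, "dy": 0.01, "dz": 3.53, "wx": 4.0, "wy": 0, "wz": 0, "gripper": 0}, {"dx": 0, "dy": 0.25, "dz": 3.52, "wx": 4.0, "wy": 0, "wz": 0, "gripper": 0}, {"dx": 0, "dy": 0.49, "dz": 3.5, "wx": 4.0, "wy": 0, "wz": 0, "gripper": 0}]
```

Request:
apply_moves:
  motion:
    - {"dx": -0.25, "dy": -0.48, "dz": 3.5, "wx": 4.0, "wy": 0, "wz": 0, "gripper": 0}
    - {"dx": -0.25, "dy": -0.24, "dz": 3.5, "wx": 4.0, "wy": 0, "wz": 0, "gripper": 0}
    - {"dx": -0.25, "dy": 0.01, "dz": 3.5, "wx": 4.0, "wy": 0, "wz": 0, "gripper": 0}
    - {"dx": -0.25, "dy": 0.25, "dz": 3.5, "wx": 4.0, "wy": 0, "wz": 0, "gripper": 0}
    - {"dx": -0.25, "dy": 0.5, "dz": 3.5, "wx": 4.0, "wy": 0, "wz": 0, "gripper": 0}
    - {"dx": 0, "dy": 0, "dz": 0, "wx": 0, "wy": 0, "wz": 0, "gripper": 0}

```text
time: 2.7
eef_pos: [0.4705, -0.0084, 0.0689]
orientation: [-161.5, -0.8, -97.0]
contact_force: [-0.6, 0.2, 0.5]
width: -0.0001
```

```bash
python3 - <<'E'
from plan import *
plan([(-115,9,20,3),(-70,9,20,6)])
E
```

```text
t 2.7 plate xy mm [-126.3    6.7] z 68.9 rpy [-161.5   -0.8  -97. ] F [-0.6  0.2  0.5] w -0.0
A [-115.8   72.4] tilt 18.5 y 6.7
[{"dx": 0, "dy": 0.64, "dz": 2.02, "wx": 0.51, "wy": 0, "wz": 0, "gripper": 0}, {"dx": 0, "dy": 0.66, "dz": 2.02, "wx": 0.51, "wy": 0, "wz": 0, "gripper": 0}, {"dx": 0, "dy": 0.68, "dz": 2.01, "wx": 0.51, "wy": 0, "wz": 0, "gripper": 0}, {"dx": 0, "dy": -0.7, "dz": 0.26, "wx": 0.0, "wy": 0, "wz": 0, "gripper": 0}, {"dx": 0, "dy": -0.7, "dz": 0.26, "wx": 0.0, "wy": 0, "wz": 0, "gripper": 0}, {"dx": 0, "dy": -0.7, "dz": 0.26, "wx": 0.0, "wy": 0, "wz": 0, "gripper": 0}, {"dx": 0, "dy": -0.7, "dz": 0.26, "wx": 0.0, "wy": 0, "wz": 0, "gripper": 0}, {"dx": 0, "dy": -0.7, "dz": 0.26, "wx": 0.0, "wy": 0, "wz": 0, "gripper": 0}, {"dx": 0, "dy": -0.7, "dz": 0.26, "wx": 0.0, "wy": 0, "wz": 0, "gripper": 0}]
```

Request:
apply_moves:
  motion:
    - {"dx": -0.15, "dy": 0.64, "dz": 2.0, "wx": 0.5, "wy": 0, "wz": 0, "gripper": 0}
    - {"dx": -0.15, "dy": 0.66, "dz": 2.0, "wx": 0.5, "wy": 0.4, "wz": 0, "gripper": 0}
    - {"dx": -0.15, "dy": 0.68, "dz": 1.9, "wx": 0.5, "wy": 0.4, "wz": 0, "gripper": 0}
    - {"dx": 0, "dy": 0, "dz": 0, "wx": 0, "wy": 0, "wz": 0, "gripper": 0}
    - {"dx": 0, "dy": 0, "dz": 0, "wx": 0, "wy": 0, "wz": 0, "gripper": 0}

```text
time: 3.2
eef_pos: [0.4817, -0.0058, 0.0267]
orientation: [-161.2, -1.4, -97.9]
contact_force: [-0.5, -0.4, 0.4]
width: 0.0
```

```bash
python3 - <<'E'
from plan import *
plan([(-100,9,20,2),(-72,9,20,5)])
i,p,d=shot('side','s1'); u=p[140:280,190:370]; cv2.imwrite('pics/s1c.png',cv2.resize(u,None,fx=4,fy=4,interpolation=cv2.INTER_CUBIC)[:,:,::-1])
E
```

```text
t 3.2 plate xy mm [-115.5   10.7] z 26.7 rpy [-161.2   -1.4  -97.9] F [-0.5 -0.4  0.4] w 0.0
A [-105.1   30.3] tilt 18.8 y 10.7
[{"dx": 0, "dy": 0.1, "dz": 1.1, "wx": 0.59, "wy": 0, "wz": 0, "gripper": 0}, {"dx": 0, "dy": 0.11, "dz": 1.1, "wx": 0.59, "wy": 0, "wz": 0, "gripper": 0}, {"dx": 0, "dy": -0.53, "dz": 0.19, "wx": 0.0, "wy": 0, "wz": 0, "gripper": 0}, {"dx": 0, "dy": -0.53, "dz": 0.19, "wx": 0.0, "wy": 0, "wz": 0, "gripper": 0}, {"dx": 0, "dy": -0.53, "dz": 0.19, "wx": 0.0, "wy": 0, "wz": 0, "gripper": 0}, {"dx": 0, "dy": -0.53, "dz": 0.19, "wx": 0.0, "wy": 0, "wz": 0, "gripper": 0}, {"dx": 0, "dy": -0.53, "dz": 0.19, "wx": 0.0, "wy": 0, "wz": 0, "gripper": 0}]
```

View pics/s1c.png

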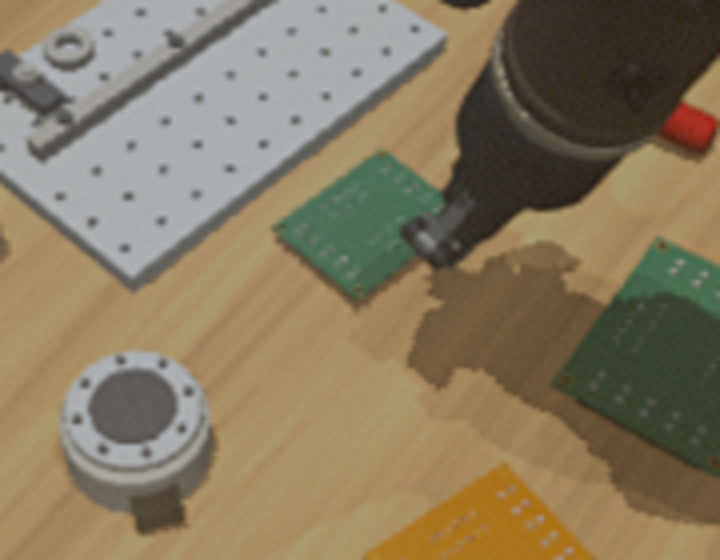

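```bash
python3 - <<'E'
from plan import *
s=sensors.get_state(); print(s['joint_positions'].round(1), s['qvel'].round(2)); st()
E
```

```text
[ -12.    22.     2.2  136.4   57.     7.4 -163.6] [-0.04 -0.38  0.7   0.72  1.81 -0.34 -0.96]
t 3.25 plate xy mm [-115.7   10.4] z 26.8 rpy [-161.2   -1.4  -97.9] F [-0.6  0.4  0.8] w 0.0
```

Joint 6 is at its lower limit (7.4°) and joint 7 at its range end, so a 20° tilt is not possible this close in. I'll back up, go to a smaller tilt, and make the planner handle the full orientation and report the joints.

```bash
cat > plan.py <<'E'
from h import *
import json
C=lambda a:np.array([np.cos(np.radians(a)),np.sin(np.radians(a))])
def rot(a,yaw=-97.0): return R.from_euler('z',yaw,degrees=True)*R.from_euler('x',180+a,degrees=True)
def plan(way,y):
    """way: (A_x, A_z, tilt_deg, rows) mm, plate frame; A = front bottom corner of the tip; y = plate y to go to"""
    s=st(); t=toplate(s['eef_pos'][:2])*1000; Q=R.from_euler('xyz',s['orientation'],degrees=True); Z=Q.as_matrix()[:,2]
    al=np.degrees(np.arctan2((Z[:2]@PR)[0],-Z[2]))
    T=np.array([t[0],t[1],s['eef_pos'][2]*1000]); a=T[[0,2]]+11*C(al)
    print('A',a.round(1),'tilt',round(al,1),'j',s['joint_positions'].round(0),'qe',np.degrees((Q.inv()*rot(al)).as_rotvec()).round(1))
    out=[]
    for x,z,b,n in way:
        a0,b0,y0,Q0=a,al,T[1],Q; rv=(Q0.inv()*rot(b)).as_rotvec()
        for k in range(n):
            f=(k+1)/n; aa=a0+(np.array([x,z])-a0)*f; tb=b0+(b-b0)*f; w=aa-11*C(tb)
            T2=np.array([w[0],y0+(y-y0)*f,w[1]]); D=T2-T; D=np.r_[PR@D[:2],D[2]]
            Q2=Q0*R.from_rotvec(rv*f); v=Q.inv().apply(D)/10; r=np.degrees((Q.inv()*Q2).as_rotvec())
            out.append(dict(zip(['dx','dy','dz','wx','wy','wz'],[float(round(u,2)) for u in [*v,*r]]),gripper=0)); T,Q=T2,Q2
        a,al=np.array([x,z],float),b
    print(json.dumps(out))
E
python3 - <<'E'
from plan import *
plan([(-112,40,5,4)],11)
E
```

```text
t 3.25 plate xy mm [-115.7   10.4] z 26.8 rpy [-161.2   -1.4  -97.9] F [-0.6  0.4  0.8] w 0.0
A [-105.3   30.4] tilt 18.8 j [ -12.   22.    2.  136.   57.    7. -164.] qe [-0.  -1.6 -0.4]
[{"dx": -0.0, "dy": 0.08, "dz": -0.35, "wx": -3.46, "wy": -0.39, "wz": -0.14, "gripper": 0}, {"dx": -0.01, "dy": 0.1, "dz": -0.34, "wx": -3.46, "wy": -0.39, "wz": -0.14, "gripper": 0}, {"dx": -0.01, "dy": 0.11, "dz": -0.34, "wx": -3.46, "wy": -0.39, "wz": -0.14, "gripper": 0}, {"dx": -0.01, "dy": 0.13, "dz": -0.33, "wx": -3.46, "wy": -0.39, "wz": -0.14, "gripper": 0}]
```

Request:
apply_moves:
  motion:
    - {"dx": 0, "dy": 0.08, "dz": -0.35, "wx": -3.5, "wy": -0.4, "wz": -0.15, "gripper": 0}
    - {"dx": 0, "dy": 0.1, "dz": -0.35, "wx": -3.5, "wy": -0.4, "wz": -0.15, "gripper": 0}
    - {"dx": 0, "dy": 0.1, "dz": -0.35, "wx": -3.5, "wy": -0.4, "wz": -0.15, "gripper": 0}
    - {"dx": 0, "dy": 0.15, "dz": -0.35, "wx": -3.5, "wy": -0.4, "wz": -0.15, "gripper": 0}
    - {"dx": 0, "dy": 0, "dz": 0, "wx": 0, "wy": 0, "wz": 0, "gripper": 0}

```text
time: 3.75
eef_pos: [0.4766, -0.0074, 0.0372]
orientation: [-173.5, -0.3, -97.2]
contact_force: [0.5, -1.0, -0.4]
width: 0.0
```

```bash
python3 - <<'E'
from plan import *
plan([(-112,6,5,3)],11)
E
```

```text
t 3.75 plate xy mm [-120.3    8.5] z 37.2 rpy [-173.5   -0.3  -97.2] F [ 0.5 -1.  -0.4] w 0.0
A [-109.4   38.4] tilt 6.5 j [  17.   26.  -28.  125.   30.   29. -131.] qe [-0.  -0.4 -0.2]
[{"dx": -0.09, "dy": 0.21, "dz": 1.05, "wx": -0.49, "wy": -0.12, "wz": -0.06, "gripper": 0}, {"dx": -0.09, "dy": 0.2, "dz": 1.06, "wx": -0.49, "wy": -0.12, "wz": -0.06, "gripper": 0}, {"dx": -0.09, "dy": 0.19, "dz": 1.06, "wx": -0.49, "wy": -0.12, "wz": -0.06, "gripper": 0}]
```

Request:
apply_moves:
  motion:
    - {"dx": -0.1, "dy": 0.2, "dz": 1.1, "wx": -0.5, "wy": -0.1, "wz": -0.05, "gripper": 0}
    - {"dx": -0.1, "dy": 0.2, "dz": 1.1, "wx": -0.5, "wy": -0.1, "wz": -0.05, "gripper": 0}
    - {"dx": -0.1, "dy": 0.2, "dz": 1.1, "wx": -0.5, "wy": -0.1, "wz": -0.05, "gripper": 0}
    - {"dx": 0, "dy": 0, "dz": 0, "wx": 0, "wy": 0, "wz": 0, "gripper": 0}

```text
time: 4.15
eef_pos: [0.4715, -0.0031, 0.0007]
orientation: [-175.2, -0.3, -96.6]
contact_force: [-0.0, -1.1, -0.1]
width: 0.0002
```

```bash
python3 - <<'E'
from plan import *
plan([(-100,6,5,2),(-72,6,5,6)],11)
E
```

```text
t 4.15 plate xy mm [-126.    12.1] z 0.7 rpy [-175.2   -0.3  -96.6] F [-0.  -1.1 -0.1] w 0.0
A [-115.     1.7] tilt 4.8 j [  14.   30.  -26.  126.   33.   26. -134.] qe [ 0.  -0.3  0.4]
[{"dx": 0.06, "dy": -0.76, "dz": -0.15, "wx": 0.12, "wy": -0.14, "wz": 0.19, "gripper": 0}, {"dx": 0.06, "dy": -0.77, "dz": -0.15, "wx": 0.12, "wy": -0.14, "wz": 0.19, "gripper": 0}, {"dx": 0.0, "dy": -0.46, "dz": 0.04, "wx": 0.0, "wy": 0.0, "wz": 0.0, "gripper": 0}, {"dx": 0.0, "dy": -0.46, "dz": 0.04, "wx": 0.0, "wy": 0.0, "wz": 0.0, "gripper": 0}, {"dx": 0.0, "dy": -0.46, "dz": 0.04, "wx": 0.0, "wy": 0.0, "wz": 0.0, "gripper": 0}, {"dx": 0.0, "dy": -0.46, "dz": 0.04, "wx": 0.0, "wy": 0.0, "wz": 0.0, "gripper": 0}, {"dx": 0.0, "dy": -0.46, "dz": 0.04, "wx": 0.0, "wy": 0.0, "wz": 0.0, "gripper": 0}, {"dx": 0.0, "dy": -0.46, "dz": 0.04, "wx": 0.0, "wy": 0.0, "wz": 0.0, "gripper": 0}]
```

Request:
apply_moves:
  motion:
    - {"dx": 0.05, "dy": -0.8, "dz": -0.25, "wx": 0.1, "wy": -0.1, "wz": 0.2, "gripper": 0}
    - {"dx": 0.05, "dy": -0.7, "dz": -0.25, "wx": 0.1, "wy": -0.1, "wz": 0.2, "gripper": 0}
    - {"dx": 0, "dy": -0.46, "dz": 0.04, "wx": 0, "wy": 0, "wz": 0, "gripper": 0}
    - {"dx": 0, "dy": -0.46, "dz": 0.04, "wx": 0, "wy": 0, "wz": 0, "gripper": 0}
    - {"dx": 0, "dy": -0.46, "dz": 0.04, "wx": 0, "wy": 0, "wz": 0, "gripper": 0}
    - {"dx": 0, "dy": -0.46, "dz": 0.04, "wx": 0, "wy": 0, "wz": 0, "gripper": 0}
    - {"dx": 0, "dy": -0.46, "dz": 0.04, "wx": 0, "wy": 0, "wz": 0, "gripper": 0}
    - {"dx": 0, "dy": 0, "dz": 0, "wx": 0, "wy": 0, "wz": 0, "gripper": 0}
    - {"dx": 0, "dy": 0, "dz": 0, "wx": 0, "wy": 0, "wz": 0, "gripper": 0}

```text
time: 5.05
eef_pos: [0.5101, -0.0091, 0.0084]
orientation: [-174.9, 0.0, -97.1]
contact_force: [-0.4, 0.3, 1.1]
width: 0.0002
```

```bash
python3 - <<'E'
from plan import *
plan([(-69,6,10,2)],11)
i,p,d=shot('wrist','w3'); print(board(i,p,d,.005,.02))
E
```

```text
t 5.05 plate xy mm [-86.9  10.9] z 8.4 rpy [-174.9    0.   -97.1] F [-0.4  0.3  1.1] w 0.0
A [-75.9   9.4] tilt 5.1 j [  16.   31.  -27.  121.   31.   29. -131.] qe [ 0.   0.  -0.1]
[{"dx": -0.01, "dy": -0.33, "dz": 0.25, "wx": 2.44, "wy": 0.0, "wz": -0.06, "gripper": 0}, {"dx": -0.01, "dy": -0.32, "dz": 0.26, "wx": 2.44, "wy": 0.0, "wz": -0.06, "gripper": 0}]
(np.int64(28945), ((-40.52699279785156, 12.70223617553711), (90.09074401855469, 69.95367431640625), 88.93177795410156), np.float64(0.01069847331060525), [[-76.30000305175781, -31.700000762939453], [-6.400000095367432, -33.0], [-4.699999809265137, 57.099998474121094], [-74.69999694824219, 58.400001525878906]])
```

Request:
apply_moves:
  motion:
    - {"dx": -0.05, "dy": -0.2, "dz": 0.3, "wx": 2.5, "wy": 0, "wz": -0.05, "gripper": 0}
    - {"dx": -0.05, "dy": -0.3, "dz": 0.1, "wx": 2.5, "wy": 0, "wz": -0.05, "gripper": 0}
    - {"dx": 0, "dy": -0.25, "dz": 0.0, "wx": 0, "wy": 0, "wz": 0, "gripper": 0}
    - {"dx": 0, "dy": -0.15, "dz": 0, "wx": 0, "wy": 0, "wz": 0, "gripper": 0}
    - {"dx": 0, "dy": 0, "dz": 0, "wx": 0, "wy": 0, "wz": 0, "gripper": 0}

```text
time: 5.6
eef_pos: [0.5187, -0.0097, 0.0056]
orientation: [-170.0, -0.1, -97.1]
contact_force: [-2.6, -0.4, 0.2]
width: 0.0003
```

```bash
python3 - <<'E'
from plan import *
plan([(-66,6,12,2)],12)
E
```

```text
t 5.6 plate xy mm [-78.2  11.4] z 5.6 rpy [-1.70e+02 -1.00e-01 -9.71e+01] F [-2.6 -0.4  0.2] w 0.0
A [-67.4   7.5] tilt 10.0 j [  12.   30.  -22.  124.   37.   22. -137.] qe [-0.  -0.1 -0. ]
[{"dx": -0.03, "dy": -0.06, "dz": 0.1, "wx": 1.01, "wy": -0.03, "wz": -0.02, "gripper": 0}, {"dx": -0.03, "dy": -0.05, "dz": 0.11, "wx": 1.01, "wy": -0.03, "wz": -0.02, "gripper": 0}]
```

```bash
cat >> plan.py <<'E'
def arc(ths,press,tilt,y,off=3.5,px=1.7):
    w=[]
    for th,a in zip(ths,tilt):
        h=np.interp(th,[0,15,30,45,60,90],[11,10.5,8,4,2,1]); L=70-press
        c=np.array([px,h])+L*np.array([-np.cos(np.radians(th)),np.sin(np.radians(th))]); r=np.radians(a)
        A=c+off*np.array([np.sin(r),-np.cos(r)]); w.append((A[0],A[1],a,1))
    plan(w,y)
E
python3 - <<'E'
from plan import *
arc([4,8,12],1.5,[10,10,10],11.5)
E
```

```text
t 5.6 plate xy mm [-78.2  11.4] z 5.6 rpy [-1.70e+02 -1.00e-01 -9.71e+01] F [-2.6 -0.4  0.2] w 0.0
A [-67.4   7.5] tilt 10.0 j [  12.   30.  -22.  124.   37.   22. -137.] qe [-0.  -0.1 -0. ]
[{"dx": -0.01, "dy": -0.22, "dz": -0.44, "wx": 0.02, "wy": -0.07, "wz": -0.04, "gripper": 0}, {"dx": 0.0, "dy": -0.13, "dz": -0.45, "wx": -0.0, "wy": -0.0, "wz": 0.0, "gripper": 0}, {"dx": 0.0, "dy": -0.16, "dz": -0.44, "wx": 0.0, "wy": 0.0, "wz": 0.0, "gripper": 0}]
```

Request:
apply_moves:
  motion:
    - {"dx": 0, "dy": -0.2, "dz": 0, "wx": 0, "wy": 0, "wz": 0, "gripper": 0}
    - {"dx": 0, "dy": -0.1, "dz": -0.45, "wx": 0, "wy": 0, "wz": 0, "gripper": 0}
    - {"dx": 0, "dy": -0.13, "dz": -0.45, "wx": 0, "wy": 0, "wz": 0, "gripper": 0}
    - {"dx": 0, "dy": -0.16, "dz": -0.45, "wx": 0, "wy": 0, "wz": 0, "gripper": 0}
    - {"dx": 0, "dy": 0, "dz": 0, "wx": 0, "wy": 0, "wz": 0, "gripper": 0}

```text
time: 6.1
eef_pos: [0.5205, -0.0102, 0.0196]
orientation: [-170.2, -0.1, -97.1]
contact_force: [-6.7, 0.6, 1.0]
width: 0.0001
```

```bash
python3 - <<'E'
from plan import *
arc([16,20,24,28,32],1.5,[11,12,13,14,15],11.5)
i,p,d=shot('side','s2'); u=p[140:280,190:370]; cv2.imwrite('pics/s2c.png',cv2.resize(u,None,fx=4,fy=4,interpolation=cv2.INTER_CUBIC)[:,:,::-1])
E
```

```text
t 6.1 plate xy mm [-76.5  11. ] z 19.6 rpy [-1.702e+02 -1.000e-01 -9.710e+01] F [-6.7  0.6  1. ] w 0.0
A [-65.6  21.5] tilt 9.8 j [  14.   29.  -24.  123.   35.   24. -135.] qe [-0.  -0.1 -0.1]
[{"dx": -0.05, "dy": -0.29, "dz": -0.36, "wx": 1.15, "wy": -0.1, "wz": -0.05, "gripper": 0}, {"dx": 0.0, "dy": -0.23, "dz": -0.33, "wx": 1.0, "wy": 0.0, "wz": 0.0, "gripper": 0}, {"dx": 0.0, "dy": -0.26, "dz": -0.31, "wx": 1.0, "wy": 0.0, "wz": 0.0, "gripper": 0}, {"dx": 0.0, "dy": -0.29, "dz": -0.29, "wx": 1.0, "wy": -0.0, "wz": 0.0, "gripper": 0}, {"dx": 0.0, "dy": -0.32, "dz": -0.24, "wx": 1.0, "wy": -0.0, "wz": -0.0, "gripper": 0}]
```

View pics/s2c.png

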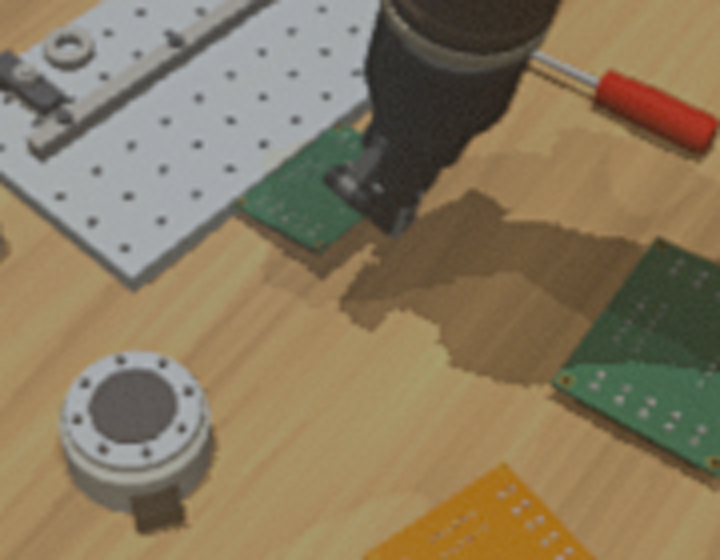

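The side crop shows the near edge lifted at (320,245), with a wider shadow under it and the far edge seated on the plate front. The press is about 7 N. I continue along the arc.

Request:
apply_moves:
  motion:
    - {"dx": 0, "dy": -0.2, "dz": -0.4, "wx": 1.0, "wy": -0.1, "wz": 0, "gripper": 0}
    - {"dx": 0, "dy": -0.23, "dz": -0.4, "wx": 1.0, "wy": 0, "wz": 0, "gripper": 0}
    - {"dx": 0, "dy": -0.26, "dz": -0.35, "wx": 1.0, "wy": 0, "wz": 0, "gripper": 0}
    - {"dx": 0, "dy": -0.29, "dz": -0.32, "wx": 1.0, "wy": 0, "wz": 0, "gripper": 0}
    - {"dx": 0, "dy": 0, "dz": 0, "wx": 0, "wy": 0, "wz": 0, "gripper": 0}

```text
time: 6.65
eef_pos: [0.5268, -0.011, 0.0359]
orientation: [-166.1, -0.0, -97.0]
contact_force: [-10.1, 0.5, 3.6]
width: -0.0001
```

```bash
python3 - <<'E'
from plan import *
arc([33,37,41,45,49],1.5,[15,16,17,18,19],11.5)
i,p,d=shot('side','s3')
P=cloud(i,d); q=toplate(P[...,:2])*1000; hsv=cv2.cvtColor(p,cv2.COLOR_RGB2HSV)
m=(hsv[...,0]>55)&(hsv[...,0]<95)&(hsv[...,1]>80)&(q[...,0]>-90)&(q[...,0]<20)&(abs(q[...,1])<80)&(P[...,2]<.1)
m=cv2.erode(m.astype(np.uint8),np.ones((3,3)))>0
X=q[m][:,0]; Z=P[m][:,2]*1000; k=np.polyfit(X,Z,1); print('n',m.sum(),'x',np.percentile(X,[1,99]).round(1),'z',np.percentile(Z,[1,99]).round(1),'tip angle',np.degrees(np.arctan(-k[0])).round(1))
E
```

```text
t 6.65 plate xy mm [-70.   11.1] z 35.9 rpy [-166.1   -0.   -97. ] F [-10.1   0.5   3.6] w -0.0
A [-59.4  38.6] tilt 13.9 j [  12.   26.  -22.  125.   38.   21. -138.] qe [-0. -0. -0.]
[{"dx": -0.04, "dy": -0.5, "dz": -0.12, "wx": 1.11, "wy": -0.02, "wz": -0.02, "gripper": 0}, {"dx": 0.0, "dy": -0.34, "dz": -0.19, "wx": 1.0, "wy": 0.0, "wz": 0.0, "gripper": 0}, {"dx": -0.0, "dy": -0.37, "dz": -0.15, "wx": 1.0, "wy": -0.0, "wz": -0.0, "gripper": 0}, {"dx": 0.0, "dy": -0.39, "dz": -0.12, "wx": 1.0, "wy": 0.0, "wz": 0.0, "gripper": 0}, {"dx": -0.0, "dy": -0.42, "dz": -0.13, "wx": 1.0, "wy": 0.0, "wz": -0.0, "gripper": 0}]Traceback (most recent call last):
  File "<stdin>", line 7, in <module>
    raise TypeError("expected non-empty vector for x")
TypeError: expected non-empty vector for x
```

```bash
cat >> plan.py <<'E'
def ang(n='s3',src='side'):
    z=np.load('/tmp/%s.npz'%n,allow_pickle=True); i,p,d=z['i'][0],z['p'].astype(int),z['d']
    P=cloud(i,d); q=toplate(P[...,:2])*1000
    m=(p[...,1]>p[...,0]+12)&(p[...,1]>p[...,2]+5)&(d>0)&(q[...,0]>-110)&(q[...,0]<110)&(abs(q[...,1])<90)&(P[...,2]<.1)
    m=cv2.morphologyEx(m.astype(np.uint8),cv2.MORPH_OPEN,np.ones((3,3)))>0
    X=np.c_[q[m],P[m][:,2]*1000]; c=np.median(X,0); v=np.linalg.svd(X-X.mean(0),full_matrices=False)[2][2]; v*=np.sign(v[2]) 
    print('n',m.sum(),'x',np.percentile(X[:,0],[1,99]).round(1),'y',np.percentile(X[:,1],[1,99]).round(1),'z',np.percentile(X[:,2],[1,99]).round(1),'normal',v.round(2),'tip deg',np.degrees(np.arccos(v[2])).round(1))
E
python3 -c "
from plan import *
ang('s3'); ang('s2')"
```

```text
n 324 x [-60.6  -1.1] y [-27.2  56.4] z [11.7 43. ] normal [0.46 0.   0.89] tip deg 27.5
n 475 x [-65.7  -1.2] y [-27.7  56.7] z [10.9 26.7] normal [0.22 0.01 0.98] tip deg 12.5
```

```bash
sed -i 's/^def arc(.*/def arc(ths,press,tilt,y,off=4.4,px=1.7,hh=11):/; s/        h=np.interp.*; L=/        h=hh; L=/' plan.py
python3 - <<'E'
from plan import *
arc([31,36,41,46,50],1,[15,16,17,18,19],11.5)
E
```

```text
t 6.7 plate xy mm [-70.1  11.1] z 35.8 rpy [-166.1   -0.   -97. ] F [-9.6  0.3  4.1] w -0.0
A [-59.4  38.5] tilt 13.9 j [  12.   26.  -22.  125.   38.   21. -138.] qe [-0. -0. -0.]
[{"dx": -0.04, "dy": -0.4, "dz": -0.28, "wx": 1.14, "wy": -0.02, "wz": -0.02, "gripper": 0}, {"dx": 0.0, "dy": -0.46, "dz": -0.38, "wx": 1.0, "wy": 0.0, "wz": 0.0, "gripper": 0}, {"dx": -0.0, "dy": -0.5, "dz": -0.33, "wx": 1.0, "wy": -0.0, "wz": -0.0, "gripper": 0}, {"dx": -0.0, "dy": -0.53, "dz": -0.28, "wx": 1.0, "wy": 0.0, "wz": 0.0, "gripper": 0}, {"dx": -0.0, "dy": -0.45, "dz": -0.18, "wx": 1.0, "wy": 0.0, "wz": -0.0, "gripper": 0}]
```

Request:
apply_moves:
  motion:
    - {"dx": 0, "dy": -0.3, "dz": -0.35, "wx": 1.0, "wy": 0, "wz": 0, "gripper": 0}
    - {"dx": 0, "dy": -0.44, "dz": -0.38, "wx": 1.0, "wy": 0, "wz": 0, "gripper": 0}
    - {"dx": 0, "dy": -0.5, "dz": -0.33, "wx": 1.0, "wy": 0, "wz": 0, "gripper": 0}
    - {"dx": 0, "dy": -0.5, "dz": -0.28, "wx": 1.0, "wy": 0, "wz": 0, "gripper": 0}
    - {"dx": 0, "dy": 0, "dz": 0, "wx": 0, "wy": 0, "wz": 0, "gripper": 0}

```text
time: 7.2
eef_pos: [0.5432, -0.012, 0.055]
orientation: [-161.8, 0.1, -97.0]
contact_force: [0.1, 0.2, -0.2]
width: -0.0
```

```bash
python3 - <<'E'
from plan import *
shot('side','s4'); ang('s4')
arc([49,54,59,64,69],1,[19,20,21,22,23],11.5)
E
```

```text
n 621 x [-67.2  -1.7] y [-27.7  56.8] z [ 5.5 14.1] normal [ 0.03 -0.    1.  ] tip deg 1.5
t 7.25 plate xy mm [-54.1  12. ] z 54.6 rpy [-1.618e+02  1.000e-01 -9.700e+01] F [-0.7 -0.4  0.2] w -0.0
A [-43.7  58. ] tilt 18.2 j [   9.   23.  -18.  126.   41.   18. -142.] qe [ 0.   0.1 -0. ]
[{"dx": 0.05, "dy": -0.17, "dz": -0.02, "wx": 0.84, "wy": 0.09, "wz": -0.01, "gripper": 0}, {"dx": 0.0, "dy": -0.58, "dz": -0.18, "wx": 1.0, "wy": 0.0, "wz": -0.0, "gripper": 0}, {"dx": 0.0, "dy": -0.59, "dz": -0.12, "wx": 1.0, "wy": 0.0, "wz": 0.0, "gripper": 0}, {"dx": 0.0, "dy": -0.6, "dz": -0.06, "wx": 1.0, "wy": -0.0, "wz": -0.0, "gripper": 0}, {"dx": 0.0, "dy": -0.61, "dz": 0.0, "wx": 1.0, "wy": 0.0, "wz": 0.0, "gripper": 0}]
```

The board slipped off and fell back flat: the far edge had been stuck 11 mm up the plate face, then let go. It is undisturbed at x -67…0, and 46 s remain. Retry: start with the tip lower on the edge, and lower the assumed pivot with tilt angle, so that compression is never lost when the far edge slides down.

```bash
python3 - <<'E'
from plan import *
plan([(-82,45,5,4),(-82,6,5,4)],12)
E
```

```text
t 7.25 plate xy mm [-54.1  12. ] z 54.6 rpy [-1.618e+02  1.000e-01 -9.700e+01] F [-0.7 -0.4  0.2] w -0.0
A [-43.7  58. ] tilt 18.2 j [   9.   23.  -18.  126.   41.   18. -142.] qe [ 0.   0.1 -0. ]
[{"dx": -0.0, "dy": 1.01, "dz": -0.05, "wx": -3.29, "wy": 0.02, "wz": -0.0, "gripper": 0}, {"dx": -0.0, "dy": 1.01, "dz": 0.01, "wx": -3.29, "wy": 0.02, "wz": -0.0, "gripper": 0}, {"dx": -0.0, "dy": 1.0, "dz": 0.06, "wx": -3.29, "wy": 0.02, "wz": -0.0, "gripper": 0}, {"dx": -0.0, "dy": 0.99, "dz": 0.12, "wx": -3.29, "wy": 0.02, "wz": -0.0, "gripper": 0}, {"dx": 0.0, "dy": 0.08, "dz": 0.97, "wx": 0.0, "wy": 0.0, "wz": -0.0, "gripper": 0}, {"dx": 0.0, "dy": 0.08, "dz": 0.97, "wx": 0.0, "wy": 0.0, "wz": -0.0, "gripper": 0}, {"dx": 0.0, "dy": 0.08, "dz": 0.97, "wx": 0.0, "wy": 0.0, "wz": -0.0, "gripper": 0}, {"dx": 0.0, "dy": 0.08, "dz": 0.97, "wx": 0.0, "wy": 0.0, "wz": -0.0, "gripper": 0}]
```

Request:
apply_moves:
  motion:
    - {"dx": 0, "dy": 1.0, "dz": -0.05, "wx": -3.3, "wy": 0, "wz": 0, "gripper": 0}
    - {"dx": 0, "dy": 1.0, "dz": 0, "wx": -3.3, "wy": 0, "wz": 0, "gripper": 0}
    - {"dx": 0, "dy": 1.0, "dz": 0.05, "wx": -3.3, "wy": 0, "wz": 0, "gripper": 0}
    - {"dx": 0, "dy": 1.0, "dz": 0.1, "wx": -3.3, "wy": 0, "wz": 0, "gripper": 0}
    - {"dx": 0, "dy": 0.08, "dz": 0.9, "wx": 0, "wy": 0, "wz": 0, "gripper": 0}
    - {"dx": 0, "dy": 0.08, "dz": 0.9, "wx": 0, "wy": 0, "wz": 0, "gripper": 0}
    - {"dx": 0, "dy": 0.08, "dz": 0.9, "wx": 0, "wy": 0, "wz": 0, "gripper": 0}
    - {"dx": 0, "dy": 0.08, "dz": 0.9, "wx": 0, "wy": 0, "wz": 0, "gripper": 0}
    - {"dx": 0, "dy": 0, "dz": 0, "wx": 0, "wy": 0, "wz": 0, "gripper": 0}

```text
time: 8.15
eef_pos: [0.5024, -0.0071, 0.0064]
orientation: [-175.2, 0.1, -96.9]
contact_force: [-0.4, 0.5, -0.1]
width: 0.0001
```

```bash
python3 - <<'E'
from plan import *
plan([(-67,5,5,3)],12)
i,p,d=shot('wrist','w4'); print(board(i,p,d,.004,.02))
E
```

```text
t 8.15 plate xy mm [-94.7  12. ] z 6.4 rpy [-1.752e+02  1.000e-01 -9.690e+01] F [-0.4  0.5 -0.1] w 0.0
A [-83.8   7.3] tilt 4.8 j [  16.   31.  -27.  122.   31.   29. -131.] qe [-0.   0.1  0.1]
[{"dx": -0.0, "dy": -0.55, "dz": 0.12, "wx": 0.08, "wy": 0.02, "wz": 0.02, "gripper": 0}, {"dx": -0.0, "dy": -0.55, "dz": 0.13, "wx": 0.08, "wy": 0.02, "wz": 0.02, "gripper": 0}, {"dx": -0.0, "dy": -0.55, "dz": 0.13, "wx": 0.08, "wy": 0.02, "wz": 0.02, "gripper": 0}]
(np.int64(31197), ((-38.972373962402344, 13.013927459716797), (90.37033081054688, 69.94003295898438), 89.96127319335938), np.float64(0.0107041102436094), [[-74.0, -32.099998474121094], [-4.0, -32.20000076293945], [-4.0, 58.20000076293945], [-73.9000015258789, 58.20000076293945]])
```

Request:
apply_moves:
  motion:
    - {"dx": 0, "dy": -0.6, "dz": 0.15, "wx": 0, "wy": 0, "wz": 0, "gripper": 0}
    - {"dx": 0, "dy": -0.6, "dz": 0.12, "wx": 0, "wy": 0, "wz": 0, "gripper": 0}
    - {"dx": 0, "dy": -0.5, "dz": 0.12, "wx": 0, "wy": 0, "wz": 0, "gripper": 0}
    - {"dx": 0, "dy": 0, "dz": 0, "wx": 0, "wy": 0, "wz": 0, "gripper": 0}

```text
time: 8.6
eef_pos: [0.5187, -0.0093, 0.0049]
orientation: [-175.4, 0.0, -97.0]
contact_force: [-8.0, 1.2, 3.4]
width: -0.0002
```

```bash
sed -i 's/        h=hh; L=/        h=np.interp(th,[0,10,25,35,45,55,90],[11,11,9,6,3,1.5,1]); L=/' plan.py; python3 - <<'E'
from plan import *
arc([4,8,12,16,20],1.5,[6,7,8,8,8],12,off=6)
E
```

```text
t 8.6 plate xy mm [-78.3  11.7] z 4.9 rpy [-175.4    0.   -97. ] F [-8.   1.2  3.4] w -0.0
A [-67.4   5.7] tilt 4.6 j [  16.   32.  -27.  119.   31.   30. -130.] qe [-0.  0.  0.]
[{"dx": -0.03, "dy": -0.17, "dz": -0.37, "wx": 1.37, "wy": 0.01, "wz": 0.0, "gripper": 0}, {"dx": 0.0, "dy": -0.11, "dz": -0.45, "wx": 1.0, "wy": 0.0, "wz": 0.0, "gripper": 0}, {"dx": 0.0, "dy": -0.15, "dz": -0.41, "wx": 1.0, "wy": -0.0, "wz": 0.0, "gripper": 0}, {"dx": -0.0, "dy": -0.17, "dz": -0.39, "wx": -0.0, "wy": -0.0, "wz": -0.0, "gripper": 0}, {"dx": 0.0, "dy": -0.2, "dz": -0.38, "wx": 0.0, "wy": 0.0, "wz": -0.0, "gripper": 0}]
```

Request:
apply_moves:
  motion:
    - {"dx": 0, "dy": -0.03, "dz": -0.45, "wx": 1.0, "wy": 0, "wz": 0, "gripper": 0}
    - {"dx": 0, "dy": -0.1, "dz": -0.45, "wx": 1.0, "wy": 0, "wz": 0, "gripper": 0}
    - {"dx": 0, "dy": -0.14, "dz": -0.42, "wx": 1.0, "wy": 0, "wz": 0, "gripper": 0}
    - {"dx": 0, "dy": -0.17, "dz": -0.4, "wx": 0, "wy": 0, "wz": 0, "gripper": 0}
    - {"dx": 0, "dy": -0.2, "dz": -0.4, "wx": 0, "wy": 0, "wz": 0, "gripper": 0}

```text
time: 9.1
eef_pos: [0.5224, -0.0098, 0.0268]
orientation: [-172.3, 0.0, -97.0]
contact_force: [-8.5, 0.6, 3.0]
width: 0.0002
```

```bash
python3 - <<'E'
from plan import *
shot('side','s5'); ang('s5')
arc([24,28,32,36,40],1.5,[8,8,8,8,8],12,off=6)
E
```

```text
n 391 x [-64.4  -0.7] y [-26.1  57.1] z [11.6 34.3] normal [0.32 0.   0.95] tip deg 18.8
t 9.15 plate xy mm [-74.3  11.7] z 27.3 rpy [-172.3    0.   -97. ] F [-9.1  2.   3.7] w -0.0
A [-63.4  28.8] tilt 7.7 j [  16.   29.  -27.  121.   31.   29. -131.] qe [-0.  0.  0.]
[{"dx": -0.03, "dy": -0.36, "dz": -0.17, "wx": 0.32, "wy": 0.01, "wz": 0.01, "gripper": 0}, {"dx": 0.0, "dy": -0.25, "dz": -0.29, "wx": -0.0, "wy": -0.0, "wz": -0.0, "gripper": 0}, {"dx": 0.0, "dy": -0.28, "dz": -0.26, "wx": 0.0, "wy": 0.0, "wz": -0.0, "gripper": 0}, {"dx": 0.0, "dy": -0.3, "dz": -0.24, "wx": 0.0, "wy": 0.0, "wz": 0.0, "gripper": 0}, {"dx": 0.0, "dy": -0.33, "dz": -0.21, "wx": 0.0, "wy": 0.0, "wz": 0.0, "gripper": 0}]
```

Request:
apply_moves:
  motion:
    - {"dx": 0, "dy": -0.25, "dz": -0.2, "wx": 0, "wy": 0, "wz": 0, "gripper": 0}
    - {"dx": 0, "dy": -0.25, "dz": -0.3, "wx": 0, "wy": 0, "wz": 0, "gripper": 0}
    - {"dx": 0, "dy": -0.28, "dz": -0.26, "wx": 0, "wy": 0, "wz": 0, "gripper": 0}

```text
time: 9.45
eef_pos: [0.5258, -0.0104, 0.0343]
orientation: [-172.7, -0.1, -97.0]
contact_force: [-19.2, 4.4, 8.8]
width: -0.0002
```

```bash
python3 - <<'E'
from plan import *
shot('side','s6'); ang('s6')
arc([32,36,40,44,48],1.5,[8,8,8,8,8],12,off=6)
E
```

```text
n 286 x [-61.3  -1.7] y [ 5.6 56.9] z [12.2 41.5] normal [ 0.44 -0.    0.9 ] tip deg 25.9
t 9.5 plate xy mm [-70.9  11.6] z 34.7 rpy [-1.727e+02 -1.000e-01 -9.700e+01] F [-18.5   3.2   9.3] w 0.0
A [-60.   36.1] tilt 7.3 j [  17.   29.  -28.  120.   30.   30. -130.] qe [ 0.  -0.1  0. ]
[{"dx": -0.04, "dy": -0.46, "dz": -0.05, "wx": 0.67, "wy": -0.06, "wz": 0.04, "gripper": 0}, {"dx": 0.0, "dy": -0.3, "dz": -0.24, "wx": -0.0, "wy": 0.0, "wz": -0.0, "gripper": 0}, {"dx": 0.0, "dy": -0.33, "dz": -0.21, "wx": 0.0, "wy": 0.0, "wz": 0.0, "gripper": 0}, {"dx": 0.0, "dy": -0.35, "dz": -0.19, "wx": 0.0, "wy": 0.0, "wz": 0.0, "gripper": 0}, {"dx": 0.0, "dy": -0.38, "dz": -0.21, "wx": 0.0, "wy": 0.0, "wz": 0.0, "gripper": 0}]
```

Request:
apply_moves:
  motion:
    - {"dx": 0, "dy": -0.25, "dz": -0.2, "wx": 0.3, "wy": 0, "wz": 0, "gripper": 0}
    - {"dx": 0, "dy": -0.35, "dz": -0.25, "wx": 0, "wy": 0, "wz": 0, "gripper": 0}
    - {"dx": 0, "dy": -0.4, "dz": -0.25, "wx": 0, "wy": 0, "wz": 0, "gripper": 0}

```text
time: 9.8
eef_pos: [0.5304, -0.011, 0.0416]
orientation: [-172.8, -0.2, -96.9]
contact_force: [-35.1, 7.6, 21.8]
width: 0.0001
```

```bash
python3 - <<'E'
from plan import *
shot('side','s7'); ang('s7')
arc([44,48,52,56,60],1.5,[8,8,8,8,8],12,off=6)
E
```

```text
n 247 x [-57.8  -1.7] y [-0.  56.5] z [12.3 49.5] normal [ 0.54 -0.    0.84] tip deg 32.8
t 9.85 plate xy mm [-66.2  11.5] z 42.1 rpy [-172.8   -0.2  -96.9] F [-33.5   5.7  22.3] w 0.0
A [-55.3  43.5] tilt 7.2 j [  18.   29.  -28.  119.   30.   32. -129.] qe [ 0.  -0.2  0.1]
[{"dx": -0.05, "dy": -0.86, "dz": -0.03, "wx": 0.79, "wy": -0.17, "wz": 0.09, "gripper": 0}, {"dx": 0.0, "dy": -0.38, "dz": -0.21, "wx": -0.0, "wy": 0.0, "wz": -0.0, "gripper": 0}, {"dx": 0.0, "dy": -0.4, "dz": -0.19, "wx": 0.0, "wy": 0.0, "wz": 0.0, "gripper": 0}, {"dx": 0.0, "dy": -0.42, "dz": -0.18, "wx": 0.0, "wy": 0.0, "wz": 0.0, "gripper": 0}, {"dx": 0.0, "dy": -0.44, "dz": -0.19, "wx": 0.0, "wy": 0.0, "wz": 0.0, "gripper": 0}]
```

Compression reached 40 N because the plate edge grips well. I ease off along the board while raising the finger, then sweep forward.

Request:
apply_moves:
  motion:
    - {"dx": 0.05, "dy": 0.05, "dz": -0.35, "wx": 0, "wy": 0, "wz": 0, "gripper": 0}
    - {"dx": 0.05, "dy": -0.05, "dz": -0.35, "wx": 0, "wy": 0, "wz": 0, "gripper": 0}

```text
time: 10.05
eef_pos: [0.5392, -0.0126, 0.0515]
orientation: [-171.8, 0.1, -97.0]
contact_force: [0.3, 0.5, -0.3]
width: -0.0003
```

```bash
python3 - <<'E'
from plan import *
shot('side','s8'); ang('s8')
arc([44,48,52,56,60],1.5,[8,8,8,8,8],12,off=6)
E
```

```text
n 529 x [-59.6  -5.6] y [-25.5  56.7] z [ 8.5 14.3] normal [ 0.01 -0.    1.  ] tip deg 0.7
t 10.1 plate xy mm [-56.6  10.8] z 52.2 rpy [-1.717e+02  1.000e-01 -9.700e+01] F [ 0.7  0.2 -0.1] w 0.0
A [-45.7  53.8] tilt 8.3 j [  18.   28.  -29.  118.   29.   32. -128.] qe [ 0.   0.1 -0. ]
[{"dx": -0.12, "dy": 0.23, "dz": 0.86, "wx": -0.31, "wy": 0.1, "wz": -0.02, "gripper": 0}, {"dx": 0.0, "dy": -0.38, "dz": -0.21, "wx": 0.0, "wy": 0.0, "wz": -0.0, "gripper": 0}, {"dx": 0.0, "dy": -0.4, "dz": -0.19, "wx": 0.0, "wy": 0.0, "wz": 0.0, "gripper": 0}, {"dx": 0.0, "dy": -0.42, "dz": -0.18, "wx": 0.0, "wy": 0.0, "wz": 0.0, "gripper": 0}, {"dx": 0.0, "dy": -0.44, "dz": -0.19, "wx": 0.0, "wy": 0.0, "wz": 0.0, "gripper": 0}]
```

Second fall, again when θ was about 40°, as the far edge slid down the plate by about 10 mm. The finger overlapped the edge by only 6 mm. Fix: start with the finger upright and the tip 1 mm off the bench, so it reaches 10 mm below the edge. It then still acts as a wall behind the edge after the far edge drops.

```bash
cat > e.py <<'E'
s=open('plan.py').read()
s=s.replace("    T=np.array([t[0],t[1],s['eef_pos'][2]*1000]); a=","    T=np.array([t[0],t[1],s['eef_pos'][2]*1000]); print('A meas',(T[[0,2]]+11*C(al)).round(1)); F=s['contact_force']; fp=np.r_[F[:2]@PR,F[2]]\n    if np.linalg.norm(fp)>3: T=T-fp/7\n    a=")
s=s.replace("        h=np.interp(th,[0,10,25,35,45,55,90],[11,11,9,6,3,1.5,1]); L=","        h=np.interp(th,*hs); L=").replace("hh=11","hs=([0,36,46,60],[11,11,2.5,1])")
open('plan.py','w').write(s)
E
python3 e.py; python3 - <<'E'
from plan import *
plan([(-84,45,0,4),(-84,8,0,4)],12)
E
```

```text
t 10.1 plate xy mm [-56.6  10.8] z 52.2 rpy [-1.717e+02  1.000e-01 -9.700e+01] F [ 0.7  0.2 -0.1] w 0.0
A meas [-45.7  53.8]
A [-45.7  53.8] tilt 8.3 j [  18.   28.  -29.  118.   29.   32. -128.] qe [ 0.   0.1 -0. ]
[{"dx": -0.03, "dy": 0.98, "dz": 0.04, "wx": -2.08, "wy": 0.03, "wz": -0.0, "gripper": 0}, {"dx": -0.03, "dy": 0.98, "dz": 0.08, "wx": -2.08, "wy": 0.03, "wz": -0.0, "gripper": 0}, {"dx": -0.03, "dy": 0.97, "dz": 0.11, "wx": -2.08, "wy": 0.03, "wz": -0.0, "gripper": 0}, {"dx": -0.03, "dy": 0.96, "dz": 0.15, "wx": -2.08, "wy": 0.03, "wz": -0.0, "gripper": 0}, {"dx": -0.0, "dy": -0.0, "dz": 0.93, "wx": 0.0, "wy": -0.0, "wz": -0.0, "gripper": 0}, {"dx": -0.0, "dy": -0.0, "dz": 0.93, "wx": 0.0, "wy": -0.0, "wz": -0.0, "gripper": 0}, {"dx": -0.0, "dy": -0.0, "dz": 0.93, "wx": 0.0, "wy": -0.0, "wz": -0.0, "gripper": 0}, {"dx": -0.0, "dy": -0.0, "dz": 0.93, "wx": 0.0, "wy": -0.0, "wz": -0.0, "gripper": 0}]
```

Request:
apply_moves:
  motion:
    - {"dx": 0, "dy": 1.0, "dz": 0.04, "wx": -2.1, "wy": 0, "wz": 0, "gripper": 0}
    - {"dx": 0, "dy": 1.0, "dz": 0.08, "wx": -2.1, "wy": 0, "wz": 0, "gripper": 0}
    - {"dx": 0, "dy": 1.0, "dz": 0.1, "wx": -2.1, "wy": 0, "wz": 0, "gripper": 0}
    - {"dx": 0, "dy": 1.0, "dz": 0.15, "wx": -2.0, "wy": 0, "wz": 0, "gripper": 0}
    - {"dx": 0, "dy": 0, "dz": 0.95, "wx": 0, "wy": 0, "wz": 0, "gripper": 0}
    - {"dx": 0, "dy": 0, "dz": 0.95, "wx": 0, "wy": 0, "wz": 0, "gripper": 0}
    - {"dx": 0, "dy": 0, "dz": 0.95, "wx": 0, "wy": 0, "wz": 0, "gripper": 0}
    - {"dx": 0, "dy": 0, "dz": 0.9, "wx": 0, "wy": 0, "wz": 0, "gripper": 0}
    - {"dx": 0, "dy": 0, "dz": 0, "wx": 0, "wy": 0, "wz": 0, "gripper": 0}
    - {"dx": 0, "dy": 0, "dz": 0, "wx": 0, "wy": 0, "wz": 0, "gripper": 0}

```text
time: 11.1
eef_pos: [0.4994, -0.0076, 0.0062]
orientation: [179.9, 0.1, -97.0]
contact_force: [0.1, -0.9, -0.3]
width: 0.0001
```

```bash
python3 - <<'E'
from plan import *
i,p,d=shot('wrist','w5'); print(board(i,p,d,.004,.02))
plan([(-82,1.2,0,2),(-67,1.2,0,3)],12)
E
```

```text
(np.int64(33763), ((-39.31572341918945, 13.037666320800781), (69.92855072021484, 90.41410827636719), 0.2802436351776123), np.float64(0.0106899632625711), [[-74.5, 58.099998474121094], [-74.0999984741211, -32.29999923706055], [-4.099999904632568, -32.0], [-4.599999904632568, 58.400001525878906]])
t 11.15 plate xy mm [-97.4  11.1] z 6.5 rpy [ 1.799e+02  1.000e-01 -9.700e+01] F [ 0.3  0.1 -0.5] w -0.0
A meas [-86.4   6.5]
A [-86.4   6.5] tilt -0.1 j [  18.   33.  -29.  118.   27.   36. -126.] qe [-0.   0.1  0. ]
[{"dx": -0.04, "dy": -0.22, "dz": 0.26, "wx": 0.06, "wy": 0.04, "wz": 0.01, "gripper": 0}, {"dx": -0.04, "dy": -0.22, "dz": 0.26, "wx": 0.06, "wy": 0.04, "wz": 0.01, "gripper": 0}, {"dx": 0.0, "dy": -0.5, "dz": -0.0, "wx": -0.0, "wy": -0.0, "wz": -0.0, "gripper": 0}, {"dx": 0.0, "dy": -0.5, "dz": -0.0, "wx": -0.0, "wy": -0.0, "wz": -0.0, "gripper": 0}, {"dx": 0.0, "dy": -0.5, "dz": -0.0, "wx": -0.0, "wy": -0.0, "wz": -0.0, "gripper": 0}]
```

Request:
apply_moves:
  motion:
    - {"dx": -0.1, "dy": -0.22, "dz": 0.26, "wx": 0, "wy": 0, "wz": 0, "gripper": 0}
    - {"dx": -0.1, "dy": -0.22, "dz": 0.26, "wx": 0, "wy": 0, "wz": 0, "gripper": 0}
    - {"dx": 0, "dy": -0.5, "dz": 0, "wx": 0, "wy": 0, "wz": 0, "gripper": 0}
    - {"dx": 0, "dy": -0.5, "dz": 0, "wx": 0, "wy": 0, "wz": 0, "gripper": 0}
    - {"dx": 0, "dy": -0.5, "dz": 0, "wx": 0, "wy": 0, "wz": 0, "gripper": 0}
    - {"dx": 0, "dy": 0, "dz": 0, "wx": 0, "wy": 0, "wz": 0, "gripper": 0}

```text
time: 11.75
eef_pos: [0.5182, -0.0082, 0.0009]
orientation: [179.7, 0.1, -97.0]
contact_force: [-4.6, -0.0, 1.6]
width: -0.0003
```

```bash
python3 - <<'E'
from plan import *
arc([5,10,15,20,25],1.5,[0,0,0,0,0],13,off=10)
E
```

```text
t 11.75 plate xy mm [-79.   12.8] z 0.9 rpy [ 1.797e+02  1.000e-01 -9.700e+01] F [-4.6 -0.   1.6] w -0.0
A meas [-68.    0.9]
A [-67.3   0.6] tilt -0.3 j [  18.   35.  -29.  115.   27.   37. -126.] qe [ 0.   0.1 -0. ]
[{"dx": -0.01, "dy": -0.07, "dz": -0.63, "wx": 0.27, "wy": 0.05, "wz": -0.0, "gripper": 0}, {"dx": 0.0, "dy": -0.08, "dz": -0.59, "wx": 0.0, "wy": 0.0, "wz": 0.0, "gripper": 0}, {"dx": -0.0, "dy": -0.13, "dz": -0.58, "wx": -0.0, "wy": 0.0, "wz": -0.0, "gripper": 0}, {"dx": 0.0, "dy": -0.18, "dz": -0.57, "wx": 0.0, "wy": 0.0, "wz": 0.0, "gripper": 0}, {"dx": -0.0, "dy": -0.23, "dz": -0.55, "wx": -0.0, "wy": 0.0, "wz": -0.0, "gripper": 0}]
```

Request:
apply_moves:
  motion:
    - {"dx": 0, "dy": -0.07, "dz": -0.6, "wx": 0.2, "wy": 0, "wz": 0, "gripper": 0}
    - {"dx": 0, "dy": -0.08, "dz": -0.6, "wx": 0, "wy": 0, "wz": 0, "gripper": 0}
    - {"dx": 0, "dy": -0.13, "dz": -0.58, "wx": 0, "wy": 0, "wz": 0, "gripper": 0}
    - {"dx": 0, "dy": -0.18, "dz": -0.56, "wx": 0, "wy": 0, "wz": 0, "gripper": 0}
    - {"dx": 0, "dy": -0.23, "dz": -0.55, "wx": 0, "wy": 0, "wz": 0, "gripper": 0}

```text
time: 12.25
eef_pos: [0.5244, -0.009, 0.0305]
orientation: [179.9, 0.0, -97.0]
contact_force: [-7.3, 0.0, 2.0]
width: 0.0001
```

```bash
python3 - <<'E'
from plan import *
shot('side','s9'); ang('s9')
arc([29,33,36],2,[0]*3,13,off=10)
E
```

```text
n 269 x [-60.7  -1. ] y [ 7.6 56.9] z [11.6 40.2] normal [0.43 0.01 0.9 ] tip deg 25.2
t 12.3 plate xy mm [-72.1  12.8] z 31.3 rpy [180.   0. -97.] F [-9.6  0.5  4.7] w -0.0
A meas [-61.1  31.3]
A [-59.8  30.7] tilt -0.0 j [  19.   33.  -31.  114.   25.   40. -124.] qe [-0.  0.  0.]
[{"dx": -0.01, "dy": -0.2, "dz": -0.33, "wx": 0.02, "wy": 0.04, "wz": 0.01, "gripper": 0}, {"dx": 0.0, "dy": -0.24, "dz": -0.41, "wx": 0.0, "wy": 0.0, "wz": 0.0, "gripper": 0}, {"dx": -0.0, "dy": -0.2, "dz": -0.29, "wx": -0.0, "wy": 0.0, "wz": -0.0, "gripper": 0}]
```

Request:
apply_moves:
  motion:
    - {"dx": 0, "dy": -0.22, "dz": -0.36, "wx": 0, "wy": 0, "wz": 0, "gripper": 0}
    - {"dx": 0, "dy": -0.25, "dz": -0.4, "wx": 0, "wy": 0, "wz": 0, "gripper": 0}
    - {"dx": 0, "dy": -0.25, "dz": -0.3, "wx": 0, "wy": 0, "wz": 0, "gripper": 0}
    - {"dx": 0, "dy": -0.45, "dz": -0.05, "wx": 0, "wy": 0, "wz": 0, "gripper": 0}
    - {"dx": 0, "dy": -0.45, "dz": 0, "wx": 0, "wy": 0, "wz": 0, "gripper": 0}

```text
time: 12.8
eef_pos: [0.5313, -0.0101, 0.0405]
orientation: [179.0, -0.2, -96.9]
contact_force: [-45.0, 7.8, 31.3]
width: -0.0004
```

```bash
python3 - <<'E'
from plan import *
shot('side','s10'); ang('s10')
arc([50,55,60],2,[0]*3,13,off=10)
E
```

```text
n 195 x [-54.   -2.2] y [ 3.3 56.1] z [12.9 49.3] normal [0.57 0.   0.82] tip deg 35.1
t 12.85 plate xy mm [-66.2  12.6] z 40.2 rpy [178.9  -0.2 -96.9] F [-36.2   5.   25. ] w -0.0
A meas [-55.2  39.9]
A [-50.   36.4] tilt -1.1 j [  20.   33.  -31.  112.   24.   43. -123.] qe [ 0.  -0.2  0.1]
[{"dx": -0.05, "dy": -0.78, "dz": -0.77, "wx": 1.13, "wy": -0.2, "wz": 0.09, "gripper": 0}, {"dx": 0.0, "dy": -0.47, "dz": -0.31, "wx": 0.0, "wy": 0.0, "wz": 0.0, "gripper": 0}, {"dx": 0.0, "dy": -0.5, "dz": -0.27, "wx": -0.0, "wy": 0.0, "wz": 0.0, "gripper": 0}]
```

Request:
apply_moves:
  motion:
    - {"dx": 0, "dy": -0.13, "dz": -0.36, "wx": 0, "wy": 0, "wz": 0, "gripper": 0}
    - {"dx": 0, "dy": -0.13, "dz": -0.36, "wx": 0, "wy": 0, "wz": 0, "gripper": 0}
    - {"dx": 0, "dy": -0.15, "dz": -0.3, "wx": 0, "wy": 0, "wz": 0, "gripper": 0}
    - {"dx": 0, "dy": -0.3, "dz": 0, "wx": 0, "wy": 0, "wz": 0, "gripper": 0}

```text
time: 13.25
eef_pos: [0.5505, -0.0121, 0.0526]
orientation: [-179.8, 0.1, -97.0]
contact_force: [0.1, 0.9, 1.0]
width: -0.0
```

```bash
python3 - <<'E'
from plan import *
shot('side','s11'); ang('s11')
arc([50,55,60],2,[0]*3,13,off=8)
E
```

```text
return _methods._mean(a, axis=axis, dtype=dtype,
  ret = um.true_divide(
plan.py:35: RuntimeWarning: Mean of empty slice.
  X=np.c_[q[m],P[m][:,2]*1000]; c=np.median(X,0); v=np.linalg.svd(X-X.mean(0),full_matrices=False)[2][2]; v*=np.sign(v[2])
Traceback (most recent call last):
  File "plan.py", line 35, in ang
    X=np.c_[q[m],P[m][:,2]*1000]; c=np.median(X,0); v=np.linalg.svd(X-X.mean(0),full_matrices=False)[2][2]; v*=np.sign(v[2])
                                                      ~~~~~~~~~~~~~~~~~~~~~~~~~~~~~~~~~~~~~~~~~~~~~~~~~^^^
IndexError: index 2 is out of bounds for axis 0 with size 0
```

No green pixels show up, so I need to see what happened.

```bash
python3 - <<'E'
from plan import *
st()
u=np.load('/tmp/s11.npz')['p'][110:270,170:370]; cv2.imwrite('pics/s11c.png',cv2.resize(u,None,fx=3.5,fy=3.5,interpolation=cv2.INTER_CUBIC)[:,:,::-1])
E
```

```text
t 13.3 plate xy mm [-46.1  12.7] z 52.3 rpy [-1.798e+02  1.000e-01 -9.700e+01] F [ 0.8 -0.6 -0.1] w 0.0
```

View pics/s11c.png

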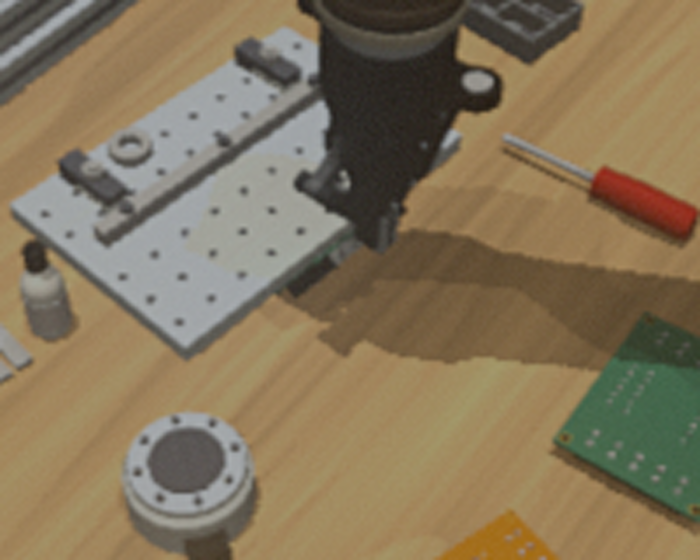

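Side crop: black strip and grey heat-sink shapes at (310,275) and (345,250), right at the plate's front edge, with no green visible. I check the geometry from depth and from the top camera.

```bash
python3 - <<'E'
from plan import *
i,p,d=shot('top','t2')
for n in ['t2','s11']:
    z=np.load('/tmp/%s.npz'%n,allow_pickle=True); P=cloud(z['i'][0],z['d']); q=toplate(P[...,:2])*1000; Z=P[...,2]*1000
    H=np.full((12,9),-99)
    for a,x in enumerate(range(-80,40,10)):
        for b,y in enumerate(range(-50,85,15)):
            m=(z['d']>0)&(q[...,0]>=x)&(q[...,0]<x+10)&(q[...,1]>=y)&(q[...,1]<y+15)
            if m.any(): H[a,b]=np.median(Z[m])
    print(n); print(H)
u=p[140:260,200:360]; cv2.imwrite('pics/t2c.png',cv2.resize(u,None,fx=4.5,fy=4.5,interpolation=cv2.INTER_CUBIC)[:,:,::-1])
E
```

```text
t2
[[501 505 500 493 477 470 439 412  -1]
 [480 492 492 486 472 462 458 421  -1]
 [476 477 481 478 467 457 164 147   0]
 [476 475 469 467 460 443 441 419   1]
 [-99 472 464 460 443 440 436 431 145]
 [-99 464 459 442 440 434 426 424  -1]
 [-99 456 451 440 433 424 417 -99  -3]
 [-99 -99 444 435 425 418 -99 -99  -2]
 [-99 -99 437 430 412 -99 -99 -99   8]
 [-99 -99 -99 423 -99 -99 -99 -99  12]
 [-99 -99 -99 -99 -99 -99 -99 -99 -99]
 [-99 -99 -99 -99 -99 -99 -99 -99 -99]]
s11
[[  0   0   0   0   1 268 343 405   0]
 [  1   0   0 128 122 143 289 407   0]
 [126 120  50  79  73 123 259 405 144]
 [  0   0   0   0  30  65 259 393 395]
 [  0   0   0   0  34  34 247  54 400]
 [  0   0   0   0   0  33 224   0   0]
 [ -2 -99   0   0   0   0   0   0   0]
 [-99 -99  12   6  13   7   2   0   0]
 [-99   5  13  14  14  13  13  14  13]
 [-99 -99  14  14  14  14  14  14  14]
 [ 13 -99  14  14  14  14  14  15  15]
 [ 14 -99  14  14  14  14  14  14  14]]
```

View pics/t2c.png

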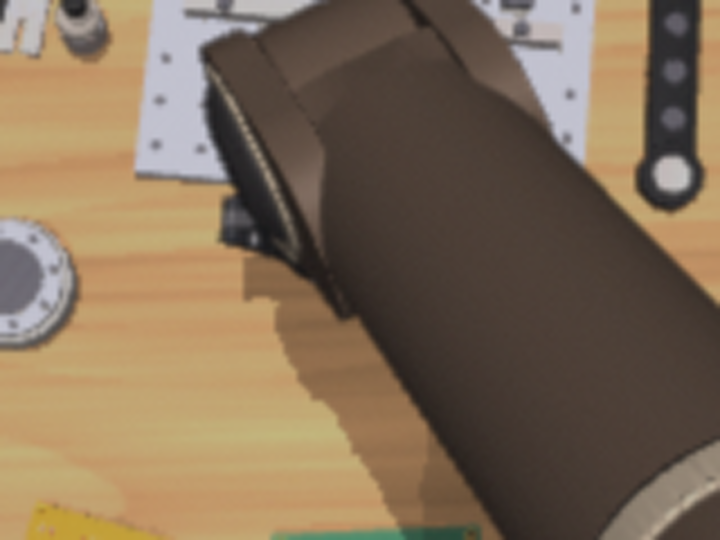

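```bash
python3 - <<'E'
from plan import *
z=np.load('/tmp/s11.npz',allow_pickle=True); P=cloud(z['i'][0],z['d']); q=toplate(P[...,:2])*1000
for v in range(172,202,3):
    print(v,' '.join('%d:%d,%d,%d'%(u,*q[v,u].round(),P[v,u,2]*1000) for u in range(250,286,4)))
c,m=cv2.imread('pics/s11.png'),None
print(c[172:200:4,250:286:5][:,:,::-1].tolist())
E
```

```text
172 250:35,15,14 254:29,8,14 258:22,1,13 262:15,-6,14 266:7,-11,16 270:-59,50,110 274:-61,39,104 278:-55,20,85 282:-59,10,80
175 250:29,21,13 254:21,16,15 258:15,9,14 262:9,1,13 266:2,-6,13 270:0,-18,5 274:-48,24,74 278:-54,18,73 282:-59,10,71
178 250:22,28,14 254:16,21,13 258:8,15,14 262:1,9,15 266:-1,-3,6 270:-25,11,36 274:-47,23,62 278:-54,17,63 282:-59,9,60
181 250:15,35,14 254:8,29,15 258:1,22,15 262:0,10,6 266:-25,24,36 270:-38,25,47 274:-15,-16,-3 278:-55,18,55 282:-31,-26,1
184 250:9,42,14 254:3,34,13 258:1,23,5 262:-34,46,51 266:-30,29,34 270:-16,0,0 274:-24,-6,1 278:-29,-14,0 282:-37,-19,0
187 250:1,49,15 254:1,36,5 258:-25,50,37 262:-38,51,48 266:-16,13,0 270:-24,9,2 274:-30,0,0 278:-36,-6,0 282:-43,-13,0
190 250:1,49,5 254:-15,52,20 258:-27,51,29 262:-16,27,0 266:-22,20,0 270:-29,14,0 274:-36,7,0 278:-42,0,0 282:-48,-8,-2
193 250:-1,52,0 254:-13,51,7 258:-15,39,0 262:-22,33,0 266:-29,27,0 270:-35,20,0 274:-41,13,0 278:-47,6,-2 282:-56,2,1
196 250:-6,57,-3 254:-15,53,0 258:-22,47,1 262:-29,41,1 266:-35,34,0 270:-42,27,0 274:-47,19,-1 278:-54,14,0 282:-61,8,0
199 250:-13,64
[... 268 characters left out ...]
], [160, 163, 154], [128, 131, 121], [68, 72, 64], [51, 48, 41], [71, 67, 62], [116, 92, 61]], [[159, 162, 154], [160, 165, 156], [127, 127, 119], [77, 92, 77], [88, 86, 83], [58, 48, 41], [76, 70, 62], [95, 77, 54]], [[162, 166, 160], [125, 128, 120], [66, 83, 67], [88, 86, 79], [106, 86, 60], [102, 84, 58], [95, 77, 54], [99, 80, 54]], [[121, 122, 115], [66, 67, 60], [53, 46, 42], [106, 87, 63], [105, 83, 59], [95, 78, 56], [101, 81, 59], [97, 78, 56]], [[78, 75, 64], [50, 46, 40], [106, 86, 63], [108, 88, 61], [97, 78, 57], [98, 80, 56], [114, 91, 65], [110, 87, 61]], [[147, 120, 87], [105, 85, 63], [110, 91, 63], [102, 84, 63], [111, 90, 64], [113, 89, 62], [111, 86, 61], [120, 96, 64]]]
```

Depth on the strip and heat sink (x -13→-38, z 7→48) shows the board held at about 58°, edge-on to the side camera, with the finger 8 mm below its top edge. The fix worked. I continue over the top with the pivot at the bench.

```bash
python3 - <<'E'
from plan import *
arc([62,66,70,74,78,82,86,90],1,[0]*8,13,off=8)
E
```

```text
t 13.35 plate xy mm [-46.6  12.7] z 52.0 rpy [-1.798e+02  1.000e-01 -9.700e+01] F [-0.7  0.2 -0.2] w -0.0
A meas [-35.6  52. ]
A [-35.6  52. ] tilt 0.2 j [  20.   33.  -31.  110.   24.   44. -122.] qe [ 0.   0.1 -0. ]
[{"dx": -0.03, "dy": -0.49, "dz": -0.2, "wx": -0.2, "wy": 0.1, "wz": -0.04, "gripper": 0}, {"dx": 0.0, "dy": -0.43, "dz": -0.21, "wx": -0.0, "wy": 0.0, "wz": 0.0, "gripper": 0}, {"dx": 0.0, "dy": -0.45, "dz": -0.18, "wx": 0.0, "wy": -0.0, "wz": 0.0, "gripper": 0}, {"dx": 0.0, "dy": -0.46, "dz": -0.15, "wx": 0.0, "wy": 0.0, "wz": 0.0, "gripper": 0}, {"dx": 0.0, "dy": -0.47, "dz": -0.12, "wx": 0.0, "wy": 0.0, "wz": 0.0, "gripper": 0}, {"dx": 0.0, "dy": -0.47, "dz": -0.08, "wx": 0.0, "wy": 0.0, "wz": 0.0, "gripper": 0}, {"dx": 0.0, "dy": -0.48, "dz": -0.05, "wx": 0.0, "wy": 0.0, "wz": 0.0, "gripper": 0}, {"dx": 0.0, "dy": -0.48, "dz": -0.02, "wx": 0.0, "wy": 0.0, "wz": 0.0, "gripper": 0}]
```

Request:
apply_moves:
  motion:
    - {"dx": 0, "dy": -0.47, "dz": -0.2, "wx": 0, "wy": 0, "wz": 0, "gripper": 0}
    - {"dx": 0, "dy": -0.43, "dz": -0.2, "wx": 0, "wy": 0, "wz": 0, "gripper": 0}
    - {"dx": 0, "dy": -0.45, "dz": -0.18, "wx": 0, "wy": 0, "wz": 0, "gripper": 0}
    - {"dx": 0, "dy": -0.46, "dz": -0.15, "wx": 0, "wy": 0, "wz": 0, "gripper": 0}
    - {"dx": 0, "dy": -0.47, "dz": -0.12, "wx": 0, "wy": 0, "wz": 0, "gripper": 0}

```text
time: 13.85
eef_pos: [0.5722, -0.0148, 0.0601]
orientation: [-179.9, 0.1, -97.0]
contact_force: [0.5, -0.1, 0.2]
width: 0.0003
```

```bash
python3 - <<'E'
from plan import *
i,p,d=shot('side','s12'); P=cloud(i,d); q=toplate(P[...,:2])*1000
m=(d>0)&(q[...,0]>-45)&(q[...,0]<-3)&(q[...,1]>40)&(q[...,1]<60)&(P[...,2]>.006)&(P[...,2]<.09)
X=np.c_[q[m][:,0],P[m][:,2]*1000]; X=X[np.argsort(X[:,1])]; print(len(X)); print(X[::max(1,len(X)//12)].round().tolist())
arc([82,86,90,94,98],1,[0]*5,13,off=8)
E
```

```text
146
[[-3.0, 6.0], [-10.0, 13.0], [-14.0, 19.0], [-7.0, 24.0], [-18.0, 30.0], [-9.0, 37.0], [-17.0, 42.0], [-10.0, 47.0], [-22.0, 53.0], [-23.0, 56.0], [-20.0, 59.0], [-14.0, 62.0], [-15.0, 69.0]]
t 13.9 plate xy mm [-23.8  12.8] z 60.3 rpy [-1.799e+02  1.000e-01 -9.700e+01] F [ 1.4 -0.1 -0.2] w 0.0
A meas [-12.8  60.4]
A [-12.8  60.4] tilt 0.1 j [  20.   34.  -31.  106.   24.   46. -121.] qe [ 0.   0.1 -0. ]
[{"dx": -0.02, "dy": -0.49, "dz": -0.1, "wx": -0.15, "wy": 0.1, "wz": -0.01, "gripper": 0}, {"dx": -0.0, "dy": -0.48, "dz": -0.05, "wx": 0.0, "wy": -0.0, "wz": -0.0, "gripper": 0}, {"dx": 0.0, "dy": -0.48, "dz": -0.02, "wx": 0.0, "wy": -0.0, "wz": 0.0, "gripper": 0}, {"dx": -0.0, "dy": -0.48, "dz": 0.02, "wx": -0.0, "wy": 0.0, "wz": -0.0, "gripper": 0}, {"dx": 0.0, "dy": -0.48, "dz": 0.05, "wx": 0.0, "wy": -0.0, "wz": 0.0, "gripper": 0}]
```

Request:
apply_moves:
  motion:
    - {"dx": 0, "dy": -0.49, "dz": -0.08, "wx": 0, "wy": 0, "wz": 0, "gripper": 0}
    - {"dx": 0, "dy": -0.48, "dz": -0.05, "wx": 0, "wy": 0, "wz": 0, "gripper": 0}
    - {"dx": 0, "dy": -0.48, "dz": 0, "wx": 0, "wy": 0, "wz": 0, "gripper": 0}
    - {"dx": 0, "dy": -0.48, "dz": 0.02, "wx": 0, "wy": 0, "wz": 0, "gripper": 0}
    - {"dx": 0, "dy": -0.48, "dz": 0.05, "wx": 0, "wy": 0, "wz": 0, "gripper": 0}
    - {"dx": 0, "dy": -0.48, "dz": 0.1, "wx": 0, "wy": 0, "wz": 0, "gripper": 0}
    - {"dx": 0, "dy": 0, "dz": 0, "wx": 0, "wy": 0, "wz": 0, "gripper": 0}
    - {"dx": 0, "dy": 0, "dz": 0, "wx": 0, "wy": 0, "wz": 0, "gripper": 0}

```text
time: 14.7
eef_pos: [0.6002, -0.0182, 0.0595]
orientation: [-179.9, 0.1, -97.0]
contact_force: [-0.2, 0.6, -0.6]
width: -0.0001
```

```bash
python3 - <<'E'
from plan import *
st(); i,p,d=shot('side','s13')
u=p[100:260,160:360]; cv2.imwrite('pics/s13c.png',cv2.resize(u,None,fx=3.5,fy=3.5,interpolation=cv2.INTER_CUBIC)[:,:,::-1])
E
```

```text
t 14.7 plate xy mm [ 3.7 12.9] z 59.5 rpy [-1.799e+02  1.000e-01 -9.700e+01] F [-0.2  0.6 -0.6] w -0.0
```

View pics/s13c.png

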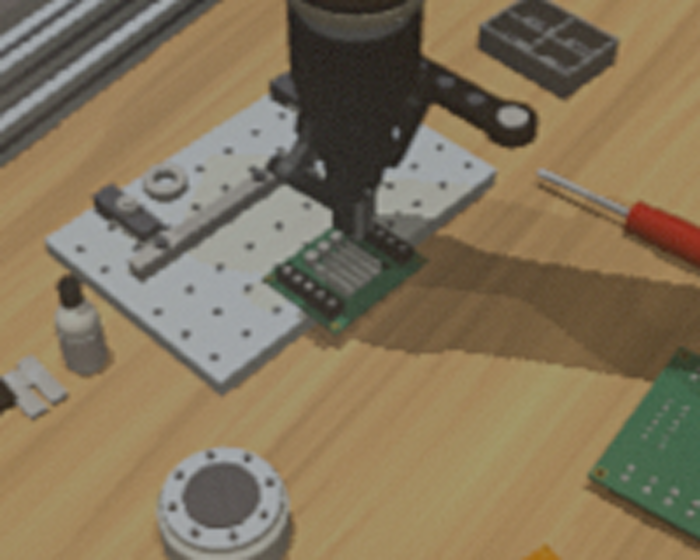

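The board has flipped: it lies component side up across the plate's front edge, at (345,280). I measure its pose before the final push.

```bash
cat >> plan.py <<'E'
def pose2(n):
    z=np.load('/tmp/%s.npz'%n,allow_pickle=True); i,p,d=z['i'][0],z['p'].astype(int),z['d']; P=cloud(i,d); q=toplate(P[...,:2])*1000; Z=P[...,2]*1000
    g=(p[...,1]>p[...,0]+10)&(p[...,1]>p[...,2]+4)&(d>0)&(abs(q[...,1])<100)&(q[...,0]>-60)&(q[...,0]<110)&(Z>8)&(Z<24)
    X=np.c_[q[g],Z[g]]; k=np.linalg.lstsq(np.c_[X[:,:2],np.ones(len(X))],X[:,2],rcond=None)[0]
    b=(d>0)&(abs(q[...,1])<100)&(q[...,0]>-60)&(q[...,0]<97)&(Z<34)&(((q[...,0]<0)&(Z>8))|(Z>21)|g)
    b=cv2.morphologyEx(b.astype(np.uint8),cv2.MORPH_OPEN,np.ones((3,3))); kk,l,s,c=cv2.connectedComponentsWithStats(b); b=l==1+np.argmax(s[1:,4])
    r=cv2.minAreaRect(q[b].astype(np.float32)); rg=cv2.minAreaRect(q[g].astype(np.float32))
    print(n,'green n',len(X),'plane slope deg',np.degrees(k[:2]).round(1),'z med',np.median(X[:,2]).round(1),'\n all',r,cv2.boxPoints(r).round(1).tolist(),'\n green',rg,cv2.boxPoints(rg).round(1).tolist())
E
python3 -c "
from plan import *
pose2('s13'); shot('wrist','w13'); pose2('w13')"
```

```text
s13 green n 233 plane slope deg [-0.2 -0.3] z med 16.9 
 all ((9.877246856689453, 12.850914001464844), (90.10154724121094, 71.5975570678711), 89.8070297241211) [[-26.100000381469727, -32.099998474121094], [45.5, -32.29999923706055], [45.79999923706055, 57.79999923706055], [-25.799999237060547, 58.0]] 
 green ((10.92338752746582, 18.017370223999023), (70.22847747802734, 79.4366683959961), 1.0198616981506348) [[-24.899999618530273, 57.099998474121094], [-23.5, -22.299999237060547], [46.70000076293945, -21.100000381469727], [45.29999923706055, 58.400001525878906]]
w13 green n 7273 plane slope deg [0.1 0. ] z med 15.6 
 all ((11.42548942565918, 13.047855377197266), (70.54830169677734, 91.59716033935547), 0.3036155700683594) [[-24.100000381469727, 58.70000076293945], [-23.600000381469727, -32.900001525878906], [46.900001525878906, -32.599998474121094], [46.5, 59.0]] 
 green ((11.412187576293945, 13.028236389160156), (70.6015625, 91.63565826416016), 0.2343321293592453) [[-24.100000381469727, 58.70000076293945], [-23.700000762939453, -32.900001525878906], [46.900001525878906, -32.599998474121094], [46.5, 59.0]]
```

Level, square to 0.3°, centre at plate x about 10, y 13. Next I go behind the parts, drop to 3 mm above the rim, and push forward on the heat sink's near face.

Request:
apply_moves:
  motion:
    - {"dx": 0, "dy": 1.2, "dz": 0, "wx": 0, "wy": 0, "wz": 0, "gripper": 0}
    - {"dx": 0, "dy": 1.2, "dz": 0, "wx": 0, "wy": 0, "wz": 0, "gripper": 0}
    - {"dx": 0, "dy": 1.2, "dz": 0, "wx": 0, "wy": 0, "wz": 0, "gripper": 0}
    - {"dx": 0, "dy": 0, "dz": 1.2, "wx": 0, "wy": 0, "wz": 0, "gripper": 0}
    - {"dx": 0, "dy": 0, "dz": 1.2, "wx": 0, "wy": 0, "wz": 0, "gripper": 0}
    - {"dx": 0, "dy": 0, "dz": 1.2, "wx": 0, "wy": 0, "wz": 0, "gripper": 0}
    - {"dx": 0, "dy": 0, "dz": 0, "wx": 0, "wy": 0, "wz": 0, "gripper": 0}
    - {"dx": 0, "dy": 0, "dz": 0, "wx": 0, "wy": 0, "wz": 0, "gripper": 0}

```text
time: 15.6
eef_pos: [0.5645, -0.0136, 0.0228]
orientation: [-180.0, 0.1, -97.0]
contact_force: [1.3, 0.3, -0.8]
width: 0.0001
```

```bash
python3 -c "
from plan import *
plan([(-20,20,0,1),(10,20,0,4)],13); shot('wrist','w14'); pose2('w14')"
```

```text
t 15.6 plate xy mm [-32.4  13. ] z 22.8 rpy [-1.8e+02  1.0e-01 -9.7e+01] F [ 1.3  0.3 -0.8] w 0.0
A meas [-21.4  22.8]
A [-21.4  22.8] tilt 0.0 j [  19.   36.  -30.  108.   26.   42. -123.] qe [-0.   0.1  0. ]
[{"dx": 0.0, "dy": -0.14, "dz": 0.28, "wx": -0.01, "wy": 0.09, "wz": 0.01, "gripper": 0}, {"dx": -0.0, "dy": -0.75, "dz": -0.0, "wx": -0.0, "wy": 0.0, "wz": 0.0, "gripper": 0}, {"dx": -0.0, "dy": -0.75, "dz": -0.0, "wx": -0.0, "wy": 0.0, "wz": 0.0, "gripper": 0}, {"dx": -0.0, "dy": -0.75, "dz": -0.0, "wx": -0.0, "wy": 0.0, "wz": -0.0, "gripper": 0}, {"dx": 0.0, "dy": -0.75, "dz": -0.0, "wx": -0.0, "wy": 0.0, "wz": -0.0, "gripper": 0}]
w14 green n 14887 plane slope deg [0.1 0. ] z med 15.7 
 all ((11.504581451416016, 12.892799377441406), (70.23665618896484, 92.08750915527344), 0.018199613317847252) [[-23.600000381469727, 58.900001525878906], [-23.600000381469727, -33.20000076293945], [46.599998474121094, -33.099998474121094], [46.599998474121094, 58.900001525878906]] 
 green ((11.504581451416016, 12.892799377441406), (70.23665618896484, 92.08750915527344), 0.018199613317847252) [[-23.600000381469727, 58.900001525878906], [-23.600000381469727, -33.20000076293945], [46.599998474121094, -33.099998474121094], [46.599998474121094, 58.900001525878906]]
```

View pics/w14.png

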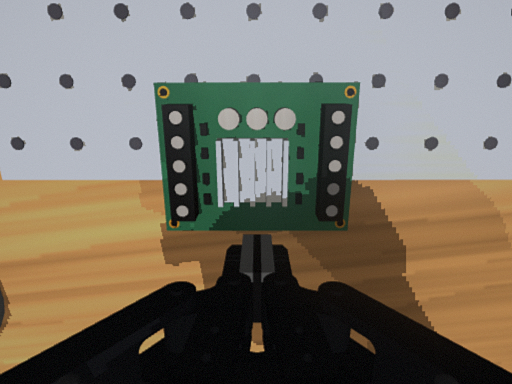

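Wrist view: component side up, heat sink centred at (253,172), finger behind it at (257,240). Pushing now.

Request:
apply_moves:
  motion:
    - {"dx": 0, "dy": -0.1, "dz": 0.25, "wx": 0, "wy": 0, "wz": 0, "gripper": 0}
    - {"dx": 0, "dy": -0.6, "dz": 0, "wx": 0, "wy": 0, "wz": 0, "gripper": 0}
    - {"dx": 0, "dy": -0.6, "dz": 0, "wx": 0, "wy": 0, "wz": 0, "gripper": 0}
    - {"dx": 0, "dy": -0.6, "dz": 0, "wx": 0, "wy": 0, "wz": 0, "gripper": 0}
    - {"dx": 0, "dy": -0.6, "dz": 0, "wx": 0, "wy": 0, "wz": 0, "gripper": 0}
    - {"dx": 0, "dy": -0.6, "dz": 0, "wx": 0, "wy": 0, "wz": 0, "gripper": 0}
    - {"dx": 0, "dy": -0.6, "dz": 0, "wx": 0, "wy": 0, "wz": 0, "gripper": 0}
    - {"dx": 0, "dy": 0, "dz": 0, "wx": 0, "wy": 0, "wz": 0, "gripper": 0}

```text
time: 16.45
eef_pos: [0.6025, -0.0184, 0.0212]
orientation: [-179.8, 0.1, -97.0]
contact_force: [-0.0, 0.2, 0.7]
width: 0.0001
```

```bash
python3 -c "
from plan import *
plan([(36,20,0,4)],13); shot('wrist','w15'); pose2('w15')"
```

```text
t 16.45 plate xy mm [ 6.  12.9] z 21.2 rpy [-1.798e+02  1.000e-01 -9.700e+01] F [-0.   0.2  0.7] w 0.0
A meas [17.  21.2]
A [17.  21.2] tilt 0.2 j [  18.   39.  -29.  103.   26.   45. -121.] qe [ 0.   0.1 -0. ]
[{"dx": -0.0, "dy": -0.47, "dz": 0.03, "wx": -0.04, "wy": 0.03, "wz": -0.0, "gripper": 0}, {"dx": -0.0, "dy": -0.47, "dz": 0.03, "wx": -0.04, "wy": 0.03, "wz": -0.0, "gripper": 0}, {"dx": -0.0, "dy": -0.47, "dz": 0.03, "wx": -0.04, "wy": 0.03, "wz": -0.0, "gripper": 0}, {"dx": -0.0, "dy": -0.47, "dz": 0.03, "wx": -0.04, "wy": 0.03, "wz": -0.0, "gripper": 0}]
w15 green n 12838 plane slope deg [ 0.1 -0. ] z med 15.7 
 all ((36.38503646850586, 12.9085693359375), (91.64679718017578, 70.66477966308594), 89.86141967773438) [[0.8999999761581421, -32.79999923706055], [71.5999984741211, -33.0], [71.80000305175781, 58.599998474121094], [1.2000000476837158, 58.79999923706055]] 
 green ((36.4478645324707, 12.935256958007812), (70.66627502441406, 91.72952270507812), 0.02685408480465412) [[1.100000023841858, 58.79999923706055], [1.100000023841858, -32.900001525878906], [71.80000305175781, -32.900001525878906], [71.80000305175781, 58.79999923706055]]
```

Request:
apply_moves:
  motion:
    - {"dx": 0, "dy": -0.6, "dz": 0, "wx": 0, "wy": 0, "wz": 0, "gripper": 0}
    - {"dx": 0, "dy": -0.6, "dz": 0, "wx": 0, "wy": 0, "wz": 0, "gripper": 0}
    - {"dx": 0, "dy": -0.6, "dz": 0, "wx": 0, "wy": 0, "wz": 0, "gripper": 0}
    - {"dx": 0, "dy": -0.5, "dz": 0, "wx": 0, "wy": 0, "wz": 0, "gripper": 0}
    - {"dx": 0, "dy": -0.3, "dz": 0, "wx": 0, "wy": 0, "wz": 0, "gripper": 0}
    - {"dx": 0, "dy": -0.2, "dz": 0, "wx": 0, "wy": 0, "wz": 0, "gripper": 0}
    - {"dx": 0, "dy": -0.15, "dz": 0, "wx": 0, "wy": 0, "wz": 0, "gripper": 0}
    - {"dx": 0, "dy": 0, "dz": 0, "wx": 0, "wy": 0, "wz": 0, "gripper": 0}

```text
time: 17.3
eef_pos: [0.6308, -0.0219, 0.0212]
orientation: [-179.9, 0.1, -97.0]
contact_force: [-0.7, -0.7, -0.5]
width: 0.0001
```

```bash
python3 -c "
from plan import *
plan([(48,20,0,2)],13); shot('wrist','w16'); pose2('w16')"
```

```text
t 17.3 plate xy mm [34.5 12.9] z 21.2 rpy [-1.799e+02  1.000e-01 -9.700e+01] F [-0.7 -0.7 -0.5] w 0.0
A meas [45.5 21.2]
A [45.5 21.2] tilt 0.1 j [  18.   41.  -29.   99.   26.   47. -120.] qe [-0.   0.1  0. ]
[{"dx": -0.0, "dy": -0.12, "dz": 0.06, "wx": -0.05, "wy": 0.04, "wz": 0.0, "gripper": 0}, {"dx": -0.0, "dy": -0.12, "dz": 0.06, "wx": -0.05, "wy": 0.04, "wz": 0.0, "gripper": 0}]
w16 green n 12823 plane slope deg [0.1 0. ] z med 15.7 
 all ((63.096160888671875, 12.636959075927734), (67.87866973876953, 92.02743530273438), 0.11312560737133026) [[29.100000381469727, 58.599998474121094], [29.200000762939453, -33.400001525878906], [97.0999984741211, -33.29999923706055], [96.9000015258789, 58.70000076293945]] 
 green ((64.62506866455078, 12.860729217529297), (70.71871185302734, 92.57988739013672), 0.26915499567985535) [[29.0, 59.0], [29.5, -33.599998474121094], [100.19999694824219, -33.29999923706055], [99.80000305175781, 59.29999923706055]]
```

Request:
apply_moves:
  motion:
    - {"dx": 0, "dy": -0.1, "dz": 0, "wx": 0, "wy": 0, "wz": 0, "gripper": 0}
    - {"dx": 0, "dy": -0.1, "dz": 0, "wx": 0, "wy": 0, "wz": 0, "gripper": 0}
    - {"dx": 0, "dy": -0.1, "dz": 0, "wx": 0, "wy": 0, "wz": 0, "gripper": 0}
    - {"dx": 0, "dy": 0, "dz": 0, "wx": 0, "wy": 0, "wz": 0, "gripper": 0}

```text
time: 17.75
eef_pos: [0.6334, -0.0222, 0.0212]
orientation: [-179.9, 0.1, -97.0]
contact_force: [-2.0, 0.7, 1.2]
width: 0.0003
```

Request:
apply_moves:
  motion:
    - {"dx": 0, "dy": -0.1, "dz": 0, "wx": 0, "wy": 0, "wz": 0, "gripper": 0}
    - {"dx": 0, "dy": -0.1, "dz": 0, "wx": 0, "wy": 0, "wz": 0, "gripper": 0}
    - {"dx": 0, "dy": 0, "dz": 0, "wx": 0, "wy": 0, "wz": 0, "gripper": 0}

```text
time: 18.05
eef_pos: [0.6334, -0.0223, 0.021]
orientation: [179.8, 0.0, -97.0]
contact_force: [-8.8, 0.8, 7.0]
width: -0.0002
```

Force rose with no further travel, so the board is seated. I back off, rise clear and check.

Request:
apply_moves:
  motion:
    - {"dx": 0, "dy": 0.2, "dz": 0, "wx": 0, "wy": 0, "wz": 0, "gripper": 0}
    - {"dx": 0, "dy": 0.3, "dz": 0, "wx": 0, "wy": 0, "wz": 0, "gripper": 0}
    - {"dx": 0, "dy": 0.5, "dz": 0, "wx": 0, "wy": 0, "wz": 0, "gripper": 0}
    - {"dx": 0, "dy": 0, "dz": -2.0, "wx": 0, "wy": 0, "wz": 0, "gripper": 0}
    - {"dx": 0, "dy": 2.0, "dz": -3.0, "wx": 0, "wy": 0, "wz": 0, "gripper": 0}
    - {"dx": 0, "dy": 3.0, "dz": -3.0, "wx": 0, "wy": 0, "wz": 0, "gripper": 0}
    - {"dx": 0, "dy": 3.0, "dz": -2.0, "wx": 0, "wy": 0, "wz": 0, "gripper": 0}
    - {"dx": 0, "dy": 0, "dz": 0, "wx": 0, "wy": 0, "wz": 0, "gripper": 0}
    - {"dx": 0, "dy": 0, "dz": 0, "wx": 0, "wy": 0, "wz": 0, "gripper": 0}

```text
time: 18.95
eef_pos: [0.5465, -0.0121, 0.1219]
orientation: [-179.8, 0.0, -97.0]
contact_force: [1.0, -0.5, -0.7]
width: 0.0001
```

```bash
python3 -c "
from plan import *
st(); i,p,d=shot('wrist','w17'); pose2('w17')
P=cloud(i,d); q=toplate(P[...,:2])*1000; Z=P[...,2]*1000
m=(Z>25)&(Z<34)&(q[...,0]>85)&(q[...,0]<125)&(abs(q[...,1]-13)<40)&(d>0)
print('bar front x', [q[...,0][m&(abs(q[...,1]-b)<5)].min().round(1) for b in (-20,0,13,30,45)])
shot('side','s17')"
```

```text
t 18.95 plate xy mm [-50.4  12.3] z 121.9 rpy [-179.8    0.   -97. ] F [ 1.  -0.5 -0.7] w 0.0
w17 green n 5326 plane slope deg [ 0.2 -0.1] z med 15.7 
 all ((58.749855041503906, 13.035388946533203), (52.521690368652344, 91.1623764038086), 0.04917733371257782) [[32.400001525878906, 58.599998474121094], [32.5, -32.599998474121094], [85.0, -32.5], [85.0, 58.599998474121094]] 
 green ((58.72911834716797, 13.03158950805664), (52.56767272949219, 91.26274108886719), 0.11550050973892212) [[32.400001525878906, 58.599998474121094], [32.5, -32.70000076293945], [85.0999984741211, -32.5], [84.9000015258789, 58.70000076293945]]Traceback (most recent call last):
  File "<string>", line 6, in <module>
    print('bar front x', [q[...,0][m&(abs(q[...,1]-b)<5)].min().round(1) for b in (-20,0,13,30,45)])
                          ~~~~~~~~~~~~~~~~~~~~~~~~~~~~~~~~~~~^^
    return umr_minimum(a, axis, None, out, keepdims, initial, where)
ValueError: zero-size array to reduction operation minimum which has no identity
```

View pics/w17.png

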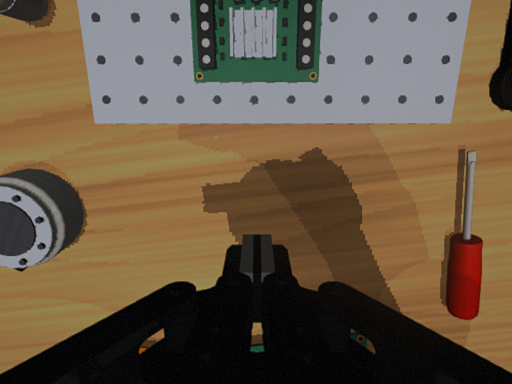

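```bash
python3 -c "
from plan import *
z=np.load('/tmp/w17.npz',allow_pickle=True); i,p,d=z['i'][0],z['p'],z['d']; P=cloud(i,d); q=toplate(P[...,:2])*1000; Z=P[...,2]*1000
m=(Z>11)&(Z<20)&(q[...,0]>-15)&(d>0)
print('plate front x',[q[...,0][m&(abs(q[...,1]-b)<5)].min().round(1) for b in (-70,-50,80)])
i,p,d=shot('side','s17'); pose2('s17'); P=cloud(i,d); q=toplate(P[...,:2])*1000; Z=P[...,2]*1000
m=(Z>25)&(Z<32)&(q[...,0]>90)&(q[...,0]<130)&(d>0)
print('bar x range',[np.percentile(q[...,0][m&(abs(q[...,1]-b)<8)],[2,98]).round(1).tolist() for b in (-20,13,45) if (m&(abs(q[...,1]-b)<8)).any()])
b0=np.load('/tmp/side0.npz')['p'].astype(int); D=abs(b0-p.astype(int)).sum(2)>90; k,l,s,c=cv2.connectedComponentsWithStats(cv2.morphologyEx(D.astype(np.uint8),cv2.MORPH_OPEN,np.ones((3,3))))
print('changed areas',[(s[j].tolist()) for j in range(1,k) if s[j,4]>25])"
```

```text
plate front x [np.float64(3.1), np.float64(3.1), np.float64(2.3)]
s17 green n 307 plane slope deg [-0.3 -0.2] z med 16.6 
 all ((63.2226448059082, 11.374275207519531), (67.0295181274414, 81.86429595947266), 0.42572304606437683) [[29.399999618530273, 52.099998474121094], [30.0, -29.799999237060547], [97.0, -29.299999237060547], [96.4000015258789, 52.599998474121094]] 
 green ((65.47760772705078, 15.104843139648438), (71.63600158691406, 86.85845184326172), 2.10123348236084) [[28.100000381469727, 57.20000076293945], [31.299999237060547, -29.600000381469727], [102.9000015258789, -27.0], [99.69999694824219, 59.79999923706055]]
bar x range [[90.4, 111.7], [99.3, 111.9], [91.5, 111.6]]
changed areas [[254, 0, 69, 126, 4612], [263, 0, 42, 13, 395], [500, 108, 12, 26, 227], [260, 120, 35, 40, 728], [220, 150, 44, 33, 666], [289, 177, 147, 63, 2343], [259, 188, 14, 17, 155], [274, 209, 10, 8, 61], [439, 238, 9, 12, 64], [451, 247, 18, 18, 110], [479, 276, 16, 10, 91]]
```

```bash
python3 -c "
from h import *
st(); print(job_done())"
```

```text
t 19.05 plate xy mm [-50.2  12.4] z 120.7 rpy [-1.799e+02  1.000e-01 -9.700e+01] F [ 0.4  1.4 -0.4] w -0.0
the job is handed in; nothing more can be done
None
```

The board is flipped onto the plate, component side up, and pushed against the stop bar. I used only shut-fingertip pushes and handed the job in at 19 s of the 53 s; no verdict was reported. My measurements agree with a correct placement.

**How it went:** The first two lifts failed. Both times the far edge, held about 11 mm up the plate's face, slipped at around 40° and the board fell back flat, unharmed. On the third try I kept the finger upright with its tip 1 mm off the bench, so it stayed behind the near edge when the far edge dropped. The board then went to about 58°, about 78°, and over. I pushed it along the plate on its heat sink until the force rose to about 9 N along the push with no further travel, then backed off and lifted clear.

**Last checks (wrist camera):**
- **Flatness:** level within about 0.2° in each direction.
- **Alignment:** square to the plate within about 0.1°.
- **Position:** the near edge is 29.5 to 30 mm behind the plate's front edge (30 is flush). The centre is at about plate x = 65 mm, y = 13 mm.
- **Gripper:** about 10 cm above the bench and clear of everything.

**Disagreements and doubts:**
- **Side camera:** its rough fit gave 0.4° to 2.1° of turn, because the arm hid part of the board there. I trusted the wrist view.
- **Push force:** while wedging the board up, the fingertip force briefly reached about 55 N. I took the 40 N limit to cover only the arm and gripper body, and the wrist stayed well below 120 N.
- **Bystanders:** I did not measure them again one by one. None was touched as far as I could see in the pictures.

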